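Put the clean cutlery away by kind

TASK

Put away the four pieces of cutlery on the drying mat (dinner fork, table knife, tablespoon, teaspoon): each goes into the bin of the cutlery drawer that already holds a piece of its own kind. Each must lie flat in its bin, right way up and lengthwise, with its handle towards the drawer front (the side with the black cup pull) like the piece already there. Leave the mug and the pepper mill where they stand.

Things in the scene. Friction and masses are not known exactly. Their poses are not given: they have to be found in the camera images.
- fork: The loose steel dinner fork, 195 mm long (four tines, head 26 wide, handle 10 wide and 5 thick), right way up on the drying mat (dark grey, 4 mm thick, on the counter). Origin: half-way along it, level with the surface it lies on; x along it, handle at -x, z up. Grip from above across the handle at x = -20 mm, its underside 6 up there.
- knife: The loose steel table knife, 214 mm long (straight flat-lying handle 15 wide and 8 thick, blade 20 wide), right way up on the drying mat (dark grey, 4 mm thick, on the counter). Origin: half-way along it, level with the surface it lies on; x along it, handle at -x, z up. Grip from above across the handle at x = -20 mm.
- tablespoon: The loose steel tablespoon, 195 mm long (larger spoon, bowl 42 wide, 12 high, handle 10 wide and 5 thick), right way up on the drying mat (dark grey, 4 mm thick, on the counter). Origin: half-way along it, level with the surface it lies on; x along it, handle at -x, z up. Grip from above across the handle at x = -20 mm, its underside 6 up there.
- teaspoon: The loose steel teaspoon, 140 mm long (smaller spoon, bowl 30 wide, 10 high, handle 9 wide and 5 thick), right way up on the drying mat (dark grey, 4 mm thick, on the counter). Origin: half-way along it, level with the surface it lies on; x along it, handle at -x, z up. Grip from above across the handle at x = -20 mm, its underside 6 up there.
- fork_bin: Fixed open bamboo bin 250 x 94 x 40 mm (walls 2.5, floor 3) in the white drawer (floor 8 mm, walls 55, front 92 above the counter). A dinner fork lies in it, its line 22 mm to +y of the bin's; the -y half is free. Origin: underside, middle of the end nearest the drawer front (cup pull, -x side); x away from the front along the bin, its centre at x = 125 mm; z up.
- knife_bin: Fixed open bamboo bin 250 x 94 x 40 mm (walls 2.5, floor 3) in the white drawer (floor 8 mm, walls 55, front 92 above the counter). A table knife lies in it, its line 22 mm to +y of the bin's; the -y half is free. Origin: underside, middle of the end nearest the drawer front (cup pull, -x side); x away from the front along the bin, its centre at x = 125 mm; z up.
- tablespoon_bin: Fixed open bamboo bin 250 x 94 x 40 mm (walls 2.5, floor 3) in the white drawer (floor 8 mm, walls 55, front 92 above the counter). A tablespoon lies in it, its line 22 mm to +y of the bin's; the -y half is free. Origin: underside, middle of the end nearest the drawer front (cup pull, -x side); x away from the front along the bin, its centre at x = 125 mm; z up.
- teaspoon_bin: Fixed open bamboo bin 185 x 94 x 40 mm (walls 2.5, floor 3) in the white drawer (floor 8 mm, walls 55, front 92 above the counter). A teaspoon lies in it, its line 22 mm to +y of the bin's; the -y half is free. Origin: underside, middle of the end nearest the drawer front (cup pull, -x side); x away from the front along the bin, its centre at x = 92.5 mm; z up.
- mug: White ceramic mug, 82 mm across and 92 mm high, standing to one side of the work. A bystander. Origin: centre of its underside, z up.
- mill: Wooden pepper mill, 58 mm across and 178 mm high, standing beyond the drawer and the mat. A bystander. Origin: centre of its underside, z up.
Things that resemble listed ones, but are neither listed nor needed, are in the scene too. What is shaped like the fork but yellow is not meant.

How it is judged:
By the outcome, as a careful person would: the job done as asked, in the order asked, and still so for the second after the job is handed in, with the robot touching nothing.
It also fails if it takes over 131 s, if anything falls off the work surface, if the arm or the gripper's body presses on something with over 40 N, if the wrist force passes 120 N, or if a joint passes its speed limit or range.

ROBOT

A 6-joint arm with a two-finger parallel gripper is mounted at the origin on the work surface. World frame = base frame: x ahead of the robot, y to its left, z up, the work surface at z = 0. Lengths are in m, angles in rad, forces in N, time in s.
With the tool pointing down it reaches from about 0.3 to 0.875 m from the base axis. Payload 6.4 kg.
Tool frame: the origin (TCP) lies at the very end of the fingers, on their centre line; the grasp point (between the pads) lies 19 mm behind it; z points along the fingers, y is the direction in which the jaws open and shut (so a half turn about z gives the same grasp; the last joint's range is limited). The gripper opens to 85 mm and grips with 20 to 120 N. Pads are 22 mm wide; open, the fingers measure 114 mm over their backs; the gripper's body (76 mm by 85 mm) begins 54 mm behind the grasp point. The pads swing forward as they close: fully open they stand 13 mm farther back than shut.
Start: joints at [1.078, 0.181, 1.607, -0, 1.354, -0.206], TCP at [0.163, 0.552, 0.193] pointing down, gripper open.
Joint ranges: [-2.99, 2.99], [-0.89, 2.07], [0.3, 2.58], [-1.14, 4.28], [0, 2.63], [-3.12, 3.12]. Speed limits (rad/s): [2.57, 2.57, 3.01, 3.14, 3.14, 3.14].

INTERFACE

Orientations are given as a rotation vector (axis times angle).
In Python, from bench import monitor, vision, order gives the robot as it stands.
- The arm moves only by the tool send_rows, never from a script. Its argument "plan" is a list that holds one entry, the list of rows, each a list of 7 numbers: the shift along the world's x, y, z in mm, then the turn, a rotation vector about the world's x, y, z in degrees, then the finger opening in mm, from 0 to 85.4. A call has 1 to 5 rows; each row shifts and turns the commanded pose from where the row before left it; what a row does not reach is not made up. A row lasts 1/8 s, in which the tool goes at most 62.5 mm and 10.7 degrees, less where a joint would pass 70% of its speed; a pose out of reach is approached as far as the arm can. A call is refused whole if a number of a shift passes 62.5 or a number of a turn 10.7, either way. A call with a gripper value outside its range is refused whole. The fingers move at their own pace and stop on an object; the grip force is fixed at half the most. Time passes only in rows, so rows that do not move let the fingers close. It gives the time, the measured TCP pose, the force and the opening at its end, in the units of the state.
- monitor.state(): the state, without advancing time (a new reading comes with each control period).
- vision.camera(name): name is "side" or "top" or "wrist"; returns (picture, depth): 400x640x3 uint8, red, green, blue; 400x640 float32, m along the optical axis (not along the pixel's ray), 0 where there is no reading.
- vision.camera_params(name): a dict with "camera_matrix" (3x3 intrinsics, pixels), "world_to_cam" (4x4, takes a point from world to camera coordinates); the wrist camera has in their place "hand_eye" (4x4, takes a point from camera to tool coordinates, whose origin is the TCP and whose axes are the flange's). Camera axes: x right, y up, looking along -z (the intrinsics and any distortion apply to the point x, -y, -z); pixel columns grow to the right and rows downward; lengths in m; the calibration is good to about 2 mm. A picture is of the moment at which its call begins: read the wrist's pose just before it. camera_params takes no time and is no camera call.
- order.sign_off(): hands the job in, once; it reports no verdict.
The state is a dict: "clock": time; "joint_pos": joint angles; "dq": joint speeds; "tau": joint torques, N m; "eef_pos": TCP position; "ee_rot": TCP orientation; "force": force on the tool from outside, world axes, zero at the start; "wrist_torque": the same for the moment, N m; "grip_width": opening from 0.0 (shut) to 1.0 (fully open).
Only numpy, scipy, OpenCV 4.12 (cv2) and the standard library are available. Lean on these libraries where they do the work, as an engineer would, in place of code of your own. Each camera call takes 0.05 s, during which the arm holds its last target. There are 200 camera calls.

## Working session

There is one attempt and no reset: what is moved stays moved. The work goes in short steps, Python scripts to look and compute and a tool call to move; the robot and the scene stay as the last step left them, time stands still between calls to the robot, and variables do not carry over. Pictures are saved under pics/ and viewed, about 12 in all and at most 16, crops included, and the job is handed in when it is done.

Besides the shell and the picture viewer there is one more tool, called after "Request:" as name([rows], argument=value, ...), one row to a line, values as JSON. send_rows: Moves the arm, as the interface text tells. Its arguments: {"type":"object","properties":{"plan":{"type":"array"}},"required":["plan"]}

```bash
ls; mkdir -p pics; cat > h.py <<'E'
import numpy as np, cv2
from bench import monitor, vision, order
from scipy.spatial.transform import Rotation as R
def snap(n):
    s=monitor.state(); p,d=vision.camera(n); np.savez('%s.npz'%n,p=p,d=d,pos=s['eef_pos'],rot=s['ee_rot']); return p,d
def world(n,uvs,z=None):
    f=np.load('%s.npz'%n); c=vision.camera_params(n); K=np.array(c['camera_matrix']); 
    if n=='wrist':
        T=np.eye(4);T[:3,:3]=R.from_rotvec(f['rot']).as_matrix();T[:3,3]=f['pos'];T=T@np.array(c['hand_eye'])
    else: T=np.linalg.inv(np.array(c['world_to_cam']))
    out=[]
    for u,v in uvs:
        dist=np.array(c.get('distortion',np.zeros(5)),float) if not isinstance(c.get('distortion'),dict) else np.zeros(5)
        q=cv2.undistortPoints(np.array([[[u,v]]],float),K,dist)[0,0]
        r=np.array([q[0],-q[1],-1.])
        if z is None: k=f['d'][int(round(v)),int(round(u))]
        else: k=(z-T[2,3])/(T[:3,:3]@r)[2]
        out.append(T[:3,:3]@(r*k)+T[:3,3])
    return np.array(out)
E
python3 - <<'E'
from h import *
for n in('top','side'):
    p,d=snap(n); cv2.imwrite(f'pics/{n}0.png',p[:,:,::-1]); print(vision.camera_params(n))
print(vision.camera_params('wrist')); print(monitor.state())
E
```

```text
pics
{'camera_matrix': array([[384.2047732 ,   0.        , 316.43344401],
       [  0.        , 384.2047732 , 195.00874474],
       [  0.        ,   0.        ,   1.        ]]), 'world_to_cam': array([[-1.66539599e-02, -9.99858177e-01, -2.50425477e-03,
        -4.53318785e-04],
       [ 9.96559453e-01, -1.68022893e-02,  8.11599620e-02,
        -4.93935340e-01],
       [-8.11905289e-02, -1.14400402e-03,  9.96697943e-01,
        -1.17717030e+00],
       [ 0.00000000e+00,  0.00000000e+00,  0.00000000e+00,
         1.00000000e+00]])}
{'camera_matrix': array([[423.56567408,   0.        , 320.14547668],
       [  0.        , 423.56567408, 206.69917365],
       [  0.        ,   0.        ,   1.        ]]), 'world_to_cam': array([[ 0.73886822, -0.67366542,  0.01576911, -0.38495631],
       [ 0.48210062,  0.54482264,  0.68611026, -0.27955776],
       [-0.47080012, -0.49934277,  0.72732664, -1.11046206],
       [ 0.        ,  0.        ,  0.        ,  1.        ]])}
{'camera_matrix': array([[318.32828826,   0.        , 316.45972466],
       [  0.        , 318.32828826, 200.86336388],
       [ 
[... 349 characters left out ...]
00,  0.00000000e+00,
         1.00000000e+00]])}
{'clock': 0.1, 'joint_pos': array([ 1.07770631e+00,  1.81465335e-01,  1.60789086e+00,  8.87251294e-06,
        1.35381820e+00, -2.06327859e-01]), 'dq': array([ 0.0012065 , -0.00107924, -0.00371504, -0.00025146, -0.0009292 ,
        0.00092936]), 'tau': array([ 1.18243333e-04, -4.45873904e+01, -3.52239668e+01, -3.42954709e-04,
        4.00878271e-03, -2.41659620e-05]), 'eef_pos': array([0.16236639, 0.55102452, 0.19228338]), 'ee_rot': array([-4.48827398e-01, -3.10880958e+00,  2.32913786e-03]), 'force': array([ 0.20250382, -0.93076111, -0.60027056]), 'wrist_torque': array([-0.01062397, -0.01836331,  0.05516493]), 'grip_width': 0.9964214634203948}
```

View pics/top0.png

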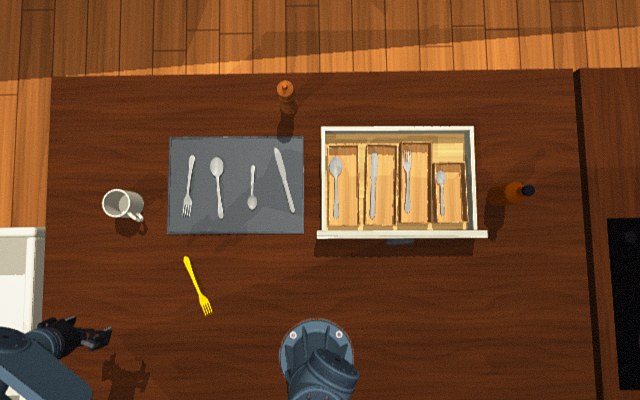

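View pics/side0.png

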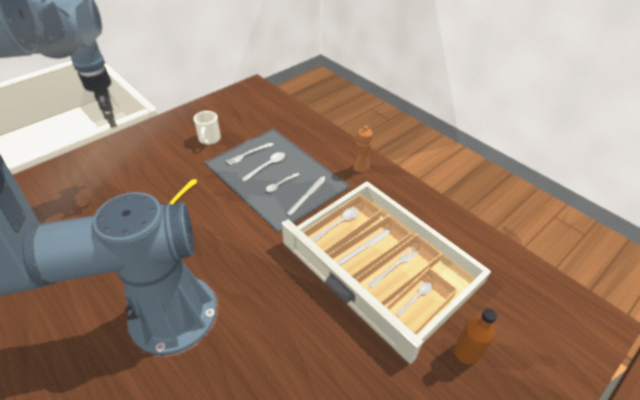

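```bash
python3 - <<'E'
from h import *
p=np.load('top.npz')['p'][:,:,::-1]
cv2.imwrite('pics/a.png',cv2.resize(p[130:240,165:305],None,fx=5.5,fy=5.4,interpolation=cv2.INTER_CUBIC))
cv2.imwrite('pics/b.png',cv2.resize(p[120:245,315:490],None,fx=4.5,fy=4.5,interpolation=cv2.INTER_CUBIC))
E
```

```text
(no output)
```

View pics/a.png

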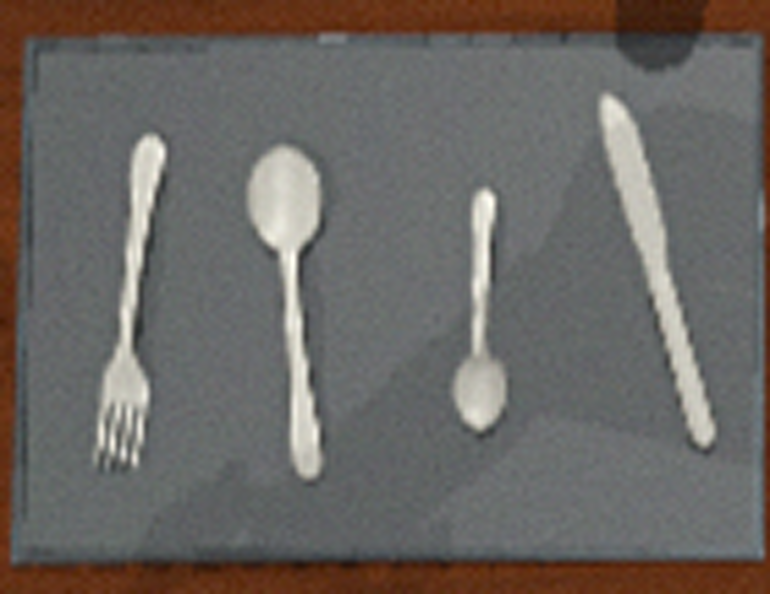

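View pics/b.png

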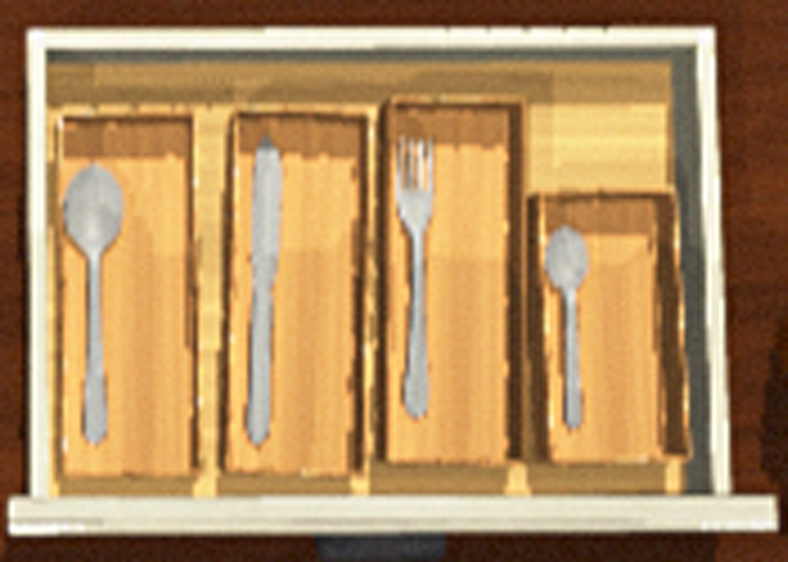

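```bash
python3 - <<'E'
from h import *
np.set_printoptions(precision=4,suppress=True)
A=lambda L:[(165+(x-2.2)/5.5,130+(y-2.2)/5.4) for x,y in L]
B=lambda L:[(315+(x-1.7)/4.5,120+(y-1.7)/4.5) for x,y in L]
def pc(n,h,t,z,f=A):
    w=world('top',f([h,t]),z); d=w[1]-w[0]; print(n,'ctr',(w[0]+w[1])/2,'len',np.linalg.norm(d),'yaw',np.degrees(np.arctan2(d[1],d[0])))
pc('fork',(150,135),(118,470),.012);pc('tbs',(308,478),(285,145),.012);pc('tsp',(485,188),(480,432),.012);pc('knife',(706,447),(606,95),.008)
pc('Btbs',(95,443),(95,165),.018,B);pc('Bkn',(258,445),(266,138),.015,B);pc('Bfork',(416,416),(416,136),.018,B);pc('Btsp',(573,428),(567,228),.018,B)
for n,L in dict(tbs=[(58,110),(195,112),(200,478),(55,478)],kn=[(232,110),(368,112),(362,475),(222,475)],fk=[(385,100),(525,100),(522,468),(380,465)],ts=[(530,192),(675,190),(690,460),(535,465)]).items(): print(n,world('top',B(L),.048))
print('mat',world('top',A([(28,38),(760,38),(765,560),(12,562)]),.004))
print('mill',world('top',[(285,88)],.178),'mug',world('top',[(120,202)],.092))
E
```

```text
fork ctr [0.5316 0.3917 0.012 ] len 0.19665189626802437 yaw 175.24575200318327
tbs ctr [0.5247 0.2988 0.012 ] len 0.1956369562775618 yaw 4.087300828914816
tsp ctr [0.5235 0.1924 0.012 ] len 0.14277689622744208 yaw 178.6745000671833
knife ctr [0.5456 0.0935 0.008 ] len 0.21546876162909478 yaw 14.901531247181728
Btbs ctr [ 0.5182 -0.0695  0.018 ] len 0.1941123044718812 yaw -1.1878108331212738
Bkn ctr [ 0.5254 -0.1862  0.015 ] len 0.2152527432630422 yaw -3.119981113571933
Bfork ctr [ 0.534 -0.293  0.018] len 0.1959681002621537 yaw -2.050432130612212
Btsp ctr [ 0.4956 -0.3984  0.018 ] len 0.13923437108771006 yaw -0.7532775803483557
tbs [[ 0.6482 -0.0455  0.048 ]
 [ 0.6452 -0.139   0.048 ]
 [ 0.3959 -0.1361  0.048 ]
 [ 0.3975 -0.0387  0.048 ]]
kn [[ 0.6462 -0.1643  0.048 ]
 [ 0.6432 -0.2572  0.048 ]
 [ 0.3961 -0.2449  0.048 ]
 [ 0.3977 -0.1509  0.048 ]]
fk [[ 0.6513 -0.2691  0.048 ]
 [ 0.6497 -0.3647  0.048 ]
 [ 0.399  -0.3524  0.048 ]
 [ 0.4026 -0.2572  0.048 ]]
ts [[ 0.5861 -0.3655  0.048 ]
 [ 0.5858 -0.4641  0.048 ]
 [ 0.4025 -0.4654  0.048 ]
 [ 0.4009 -0.3612  0.048 ]]
mat [[0.6905 0.4578 0.004 ]
 [0.6832 0.0318 0.004 ]
 [0.3755 0.0332 0.004 ]
 [0.3815 0.4625 0.004 ]]
mill [[0.7795 0.0731 0.178 ]] mug [[0.4772 0.5666 0.092 ]]
```

Request:
send_rows([
  [[34,-29,3,0,0,1.6,85],[34,-29,3,0,0,1.6,85],[34,-29,3,0,0,1.6,85],[34,-29,3,0,0,1.6,85],[34,-29,3,0,0,1.6,85]],
])

```text
clock: 0.72
eef_pos: [0.3333, 0.4053, 0.2078]
ee_rot: [-0.229, -3.133, 0.001]
force: [0.3, -0.1, 0.3]
grip_width: 0.998
```

Request:
send_rows([
  [[34,-29,3,0,0,1.6,85],[34,-29,3,0,0,1.6,85],[34,-29,3,0,0,1.6,85],[34,-29,3,0,0,1.6,85],[34,-29,3,0,0,1.6,85]],
])

```text
clock: 1.35
eef_pos: [0.5033, 0.2604, 0.2228]
ee_rot: [-0.011, -3.141, 0.0]
force: [-0.3, -0.0, 0.0]
grip_width: 0.997
```

Request:
send_rows([
  [[0,0,0,0,0,0,30],[0,0,0,0,0,0,30],[0,0,0,0,0,0,30]],
])

```text
clock: 1.72
eef_pos: [0.5016, 0.2623, 0.2228]
ee_rot: [-0.01, -3.141, -0.0]
force: [0.3, 1.2, -0.9]
grip_width: 0.375
```

```bash
python3 - <<'E'
from h import *
p,d=snap('wrist'); cv2.imwrite('pics/w1.png',cv2.resize(p[:,:,::-1],(800,500),interpolation=cv2.INTER_CUBIC))
s=monitor.state();print(s)
E
```

```text
{'clock': 1.775, 'joint_pos': array([ 2.72240196e-01,  1.37270442e-01,  1.59566442e+00,  1.68657777e-04,
        1.40912401e+00, -1.29256461e+00]), 'dq': array([ 0.00019579, -0.00249881, -0.00465488, -0.00205387, -0.00068512,
       -0.00170465]), 'tau': array([-3.13985646e-01, -4.28171611e+01, -3.58872557e+01, -1.35470773e-02,
       -1.65575177e-03,  6.50909089e-03]), 'eef_pos': array([0.50166132, 0.26241557, 0.22294412]), 'ee_rot': array([-9.45266169e-03, -3.14108452e+00, -5.25809126e-05]), 'force': array([ 0.74051439, -0.46766459,  0.36432325]), 'wrist_torque': array([-0.0401623 ,  0.02943921,  0.00498951]), 'grip_width': 0.35326782838956183}
```

View pics/w1.png

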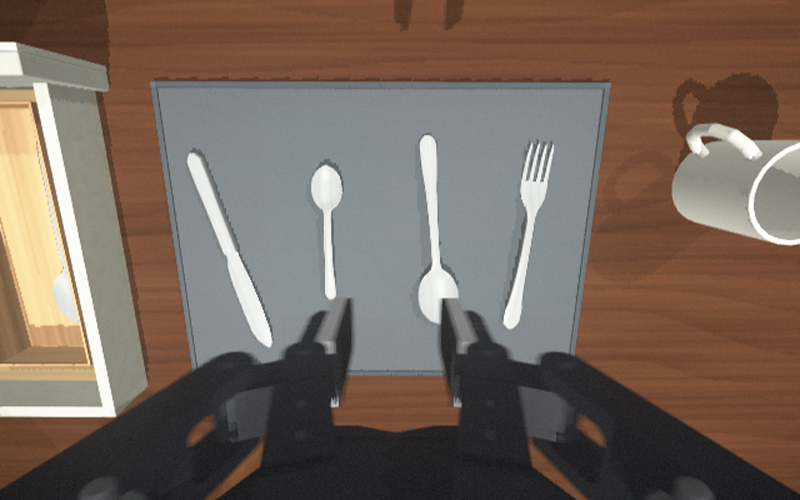

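```bash
python3 - <<'E'
from h import *
np.set_printoptions(precision=4,suppress=True)
def pc(n,h,t,z):
    w=world('wrist',[(h[0]/1.25-.1,h[1]/1.25-.1),(t[0]/1.25-.1,t[1]/1.25-.1)],z); d=w[1]-w[0]; a=np.arctan2(d[1],d[0]); c=(w[0]+w[1])/2
    print(n,'ctr',c,'len',np.linalg.norm(d),'yaw',np.degrees(a),'grip',c-.02*np.array([np.cos(a),np.sin(a),0]))
pc('fork',(511,327),(538,141),.012);pc('tbs',(428,135),(438,325),.012);pc('tsp',(330,298),(326,163),.012);pc('knife',(192,152),(269,346),.009);pc('knifehandle',(193,153),(232,250),.009)
E
```

```text
fork ctr [0.5311 0.393  0.012 ] len 0.19283621570772513 yaw 176.357733735315 grip [0.5511 0.3917 0.012 ]
tbs ctr [0.5266 0.3016 0.012 ] len 0.19622645016072834 yaw 3.964561908423262 grip [0.5066 0.3003 0.012 ]
tsp ctr [0.5233 0.1957 0.012 ] len 0.1388747105986354 yaw 178.71953756218696 grip [0.5433 0.1952 0.012 ]
knife ctr [0.5463 0.0961 0.009 ] len 0.2143403859151825 yaw 14.982550534724144 grip [0.527  0.0909 0.009 ]
knifehandle ctr [0.4922 0.0824 0.009 ] len 0.10036941670729467 yaw 15.286100788869115 grip [0.4729 0.0772 0.009 ]
```

Request:
send_rows([
  [[6,-50,4,0,0,0,30],[6,-50,4,0,0,0,30],[6,-50,4,0,0,0,30],[6,-50,4,0,0,0,30],[6,-50,4,0,0,0,30]],
])

```text
clock: 2.4
eef_pos: [0.5324, 0.011, 0.2435]
ee_rot: [0.009, 3.141, 0.0]
force: [1.2, -0.1, -0.1]
grip_width: 0.354
```

Request:
send_rows([
  [[6,-50,4,0,0,0,30],[6,-50,4,0,0,0,30],[6,-50,4,0,0,0,30],[6,-50,4,0,0,0,30],[6,-50,4,0,0,0,30]],
])

```text
clock: 3.02
eef_pos: [0.5629, -0.2389, 0.2634]
ee_rot: [0.01, 3.141, 0.0]
force: [1.6, -0.0, 1.0]
grip_width: 0.356
```

Request:
send_rows([
  [[0,0,0,0,0,0,30],[0,0,0,0,0,0,30],[0,0,0,0,0,0,30]],
])

```text
clock: 3.4
eef_pos: [0.5627, -0.2367, 0.2631]
ee_rot: [-0.009, -3.141, -0.001]
force: [-0.6, 0.0, 0.2]
grip_width: 0.353
```

```bash
python3 - <<'E'
from h import *
p,d=snap('wrist'); cv2.imwrite('pics/w2.png',cv2.resize(p[:,:,::-1],(800,500),interpolation=cv2.INTER_CUBIC))
E
```

```text
(no output)
```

View pics/w2.png

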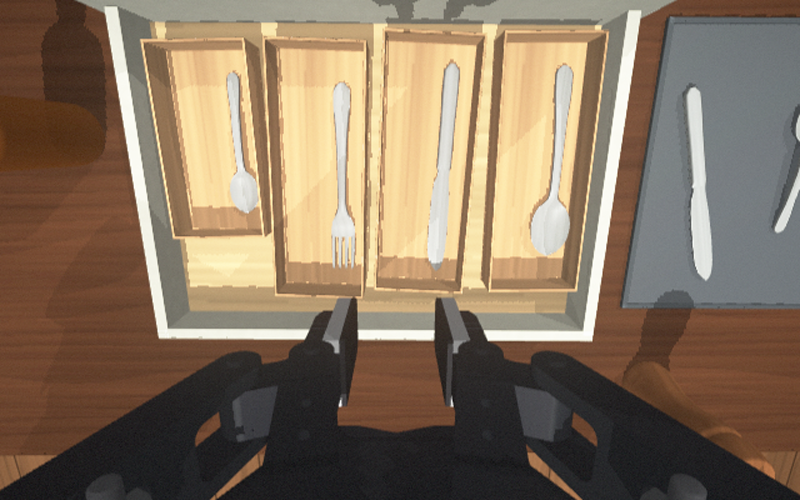

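```bash
python3 - <<'E'
from h import *
np.set_printoptions(precision=4,suppress=True)
W=lambda L,z:world('wrist',[(a/1.25-.1,b/1.25-.1) for a,b in L],z)
for n,L,P,z in [('tsp',[(143,40),(245,39),(267,235),(174,237)],[(233,72),(246,213)],.018),('fork',[(265,39),(369,40),(366,295),(277,295)],[(342,82),(343,268)],.018),('knife',[(386,31),(484,34),(462,291),(376,289)],[(453,62),(436,268)],.016),('tbs',[(505,31),(607,31),(578,291),(483,291)],[(565,65),(549,255)],.018)]:
    w=W(L,.048); m=lambda i,j:(w[i]+w[j])/2
    d=m(2,3)-m(0,1); a=np.arctan2(d[1],d[0]); c=w.mean(0)
    q=W(P,z); e=q[1]-q[0]; pm=q.mean(0)
    print(n,'bin c',c,'yaw',np.degrees(a),'L',np.hypot(*d[:2]),'W',np.linalg.norm(w[1]-w[0]),np.linalg.norm(w[2]-w[3]),'| piece',pm,np.degrees(np.arctan2(e[1],e[0])),np.hypot(*e[:2]),'off',-np.sin(a)*(pm-c)[0]+np.cos(a)*(pm-c)[1])
E
```

```text
tsp bin c [ 0.4968 -0.4148  0.048 ] yaw 0.5574088400302087 L 0.18135006623394323 W 0.09188397388602844 0.09507504201979418 | piece [ 0.4988 -0.3958  0.018 ] -0.774836354239418 0.14056984322624652 off 0.01888568395407828
fork bin c [ 0.5296 -0.3097  0.048 ] yaw -2.206980685175184 L 0.24570010679886223 W 0.09352063151478754 0.09449767132818282 | piece [ 0.5351 -0.2911  0.018 ] -2.0411514288396972 0.19374244418458958 off 0.018743673014369116
knife bin c [ 0.5245 -0.2049  0.048 ] yaw -2.8042040942323396 L 0.24580655982440322 W 0.08788001703074602 0.09104284942340078 | piece [ 0.5268 -0.184   0.016 ] -3.324027569162565 0.21315422229176215 off 0.02103151237808619
tbs bin c [ 0.5252 -0.0918  0.048 ] yaw -0.516341743740642 L 0.2479019281638557 W 0.09127358177299498 0.10055860465498559 | piece [ 0.5211 -0.0665  0.018 ] 0.8143340887316325 0.1940502041366193 off 0.025229499905073265
```

Request:
send_rows([
  [[-6,54.4,-8,0,0,2.6,50],[-6,54.4,-8,0,0,2.6,50],[-6,54.4,-8,0,0,2.6,50],[-6,54.4,-8,0,0,2.6,50],[-6,54.4,-8,0,0,2.6,50]],
])

```text
clock: 4.08
eef_pos: [0.5319, 0.0363, 0.2232]
ee_rot: [-0.348, 3.121, -0.0]
force: [0.3, 0.5, 0.1]
grip_width: 0.584
```

Request:
send_rows([
  [[-6,54.4,-8,0,0,2.5,50],[0,0,-50,0,0,0,50],[0,0,-50,0,0,0,50],[0,0,-35,0,0,0,50],[0,0,0,0,0,0,50]],
])

```text
clock: 4.7
eef_pos: [0.5235, 0.089, 0.0775]
ee_rot: [0.413, -3.108, -0.002]
force: [-0.3, 0.3, 0.4]
grip_width: 0.585
```

Request:
send_rows([
  [[0,0,0,0,0,0,50],[0,0,0,0,0,0,50]],
])

```text
clock: 4.95
eef_pos: [0.5283, 0.088, 0.0823]
ee_rot: [-0.412, 3.111, -0.001]
force: [0.0, 0.4, -0.4]
grip_width: 0.586
```

```bash
python3 - <<'E'
from h import *
p,d=snap('wrist'); cv2.imwrite('pics/w3.png',p[:,:,::-1])
print(monitor.state())
E
```

```text
{'clock': 5.0, 'joint_pos': array([-5.68377131e-02,  2.20084562e-01,  1.80316658e+00,  5.52581375e-05,
        1.11475400e+00, -1.89072947e+00]), 'dq': array([-0.00372926,  0.00502334,  0.00715905,  0.00011543, -0.00297084,
       -0.00058839]), 'tau': array([ 6.79287734e-02, -4.19868779e+01, -3.07748544e+01,  3.23680899e-03,
       -5.84235731e-04,  5.78894505e-04]), 'eef_pos': array([0.52814579, 0.08795731, 0.08210941]), 'ee_rot': array([-4.11577246e-01,  3.11095154e+00, -9.77613564e-04]), 'force': array([0.28073136, 0.09976966, 0.70838869]), 'wrist_torque': array([0.02127022, 0.03307192, 0.00158022]), 'grip_width': 0.5849456265751561}
```

View pics/w3.png

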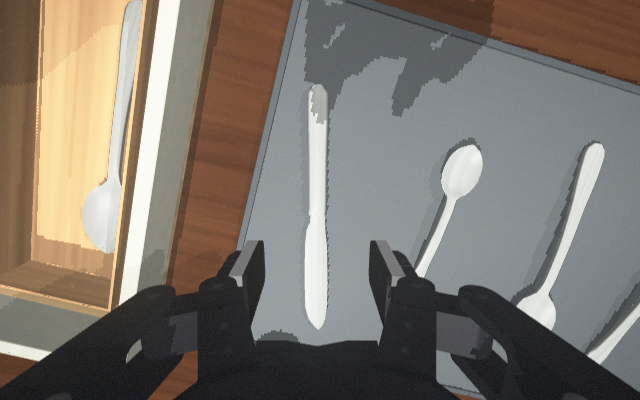

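Request:
send_rows([
  [[-1,1,-40,0,0,0,40],[0,0,-26,0,0,0,40],[0,0,-10,0,0,0,40],[0,0,0,0,0,0,40],[0,0,0,0,0,0,40]],
])

```text
clock: 5.62
eef_pos: [0.527, 0.0889, 0.0055]
ee_rot: [-0.412, 3.112, -0.001]
force: [1.0, 0.8, -0.1]
grip_width: 0.465
```

Request:
send_rows([
  [[0,0,0,0,0,0,5],[0,0,0,0,0,0,5],[0,0,0,0,0,0,5],[0,0,0,0,0,0,5],[0,0,0,0,0,0,5]],
])

```text
clock: 6.25
eef_pos: [0.5256, 0.0889, 0.0041]
ee_rot: [0.412, -3.114, 0.0]
force: [0.5, -0.0, 0.6]
grip_width: 0.058
```

```bash
python3 - <<'E'
from h import *
p,d=snap('wrist'); cv2.imwrite('pics/w4.png',p[:,:,::-1])
print(monitor.state())
E
```

```text
{'clock': 6.3, 'joint_pos': array([-5.52105084e-02,  3.42861574e-01,  1.83821083e+00,  1.99225811e-05,
        9.60585259e-01, -1.88898557e+00]), 'dq': array([-1.02751226e-04,  1.47229351e-03, -5.61741088e-05, -6.72335838e-04,
       -3.41262968e-04,  3.19755362e-04]), 'tau': array([ 2.43741793e-03, -4.45138228e+01, -2.70808142e+01, -3.44591772e-04,
        9.61603037e-04,  1.96686153e-05]), 'eef_pos': array([0.525629  , 0.08893584, 0.00407213]), 'ee_rot': array([ 4.11870956e-01, -3.11441558e+00, -4.41544779e-05]), 'force': array([0.21786819, 0.52121984, 0.77352822]), 'wrist_torque': array([ 0.01394268, -0.00465173, -0.0416167 ]), 'grip_width': 0.06121325369272115}
```

View pics/w4.png

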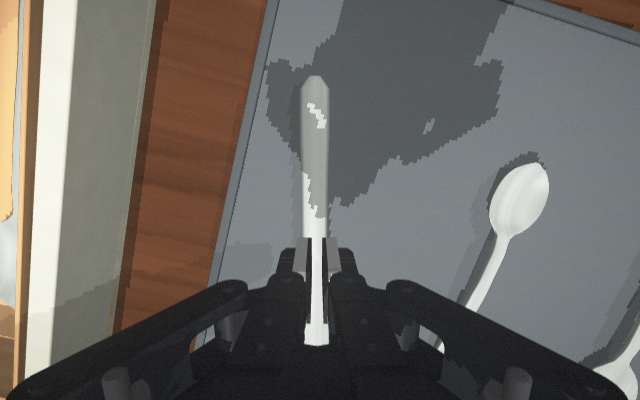

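```bash
python3 - <<'E'
from h import *
np.set_printoptions(precision=4,suppress=True)
print('along knife',world('wrist',[(315,v) for v in (85,120,160,200,230,250,270,300,320,335)]))
print('across 220',world('wrist',[(u,220) for u in range(290,342,5)]))
print('across 255',world('wrist',[(u,255) for u in range(290,342,5)]))
print('across 300',world('wrist',[(u,300) for u in range(290,342,5)]))
E
```

```text
along knife [[0.4484 0.0689 0.0119]
 [0.4651 0.0734 0.0104]
 [0.4856 0.0789 0.0103]
 [0.5072 0.0846 0.0117]
 [0.5245 0.0893 0.0116]
 [0.5369 0.0926 0.011 ]
 [0.5507 0.0963 0.0084]
 [0.57   0.1014 0.0095]
 [0.5848 0.1054 0.0081]
 [0.5954 0.1082 0.0085]]
across 220 [[0.5255 0.0739 0.0028]
 [0.5244 0.0768 0.0034]
 [0.5233 0.0797 0.0046]
 [0.5206 0.0822 0.0102]
 [0.5193 0.0849 0.0118]
 [0.5189 0.0878 0.0108]
 [0.5177 0.0904 0.0123]
 [0.5176 0.0934 0.0104]
 [0.519  0.0971 0.0033]
 [0.5183 0.1    0.003 ]
 [0.5174 0.1028 0.0037]]
across 255 [[0.5224 0.0776 0.0564]
 [0.5178 0.0793 0.065 ]
 [0.5169 0.0812 0.0657]
 [0.5173 0.0834 0.0637]
 [0.5157 0.0851 0.0662]
 [0.5397 0.0933 0.0115]
 [0.5388 0.0961 0.0118]
 [0.5145 0.0911 0.0653]
 [0.5138 0.093  0.0657]
 [0.5133 0.0949 0.0657]
 [0.5164 0.0986 0.0571]]
across 300 [[0.5168 0.0798 0.0988]
 [0.5159 0.0812 0.0996]
 [0.5161 0.0828 0.0987]
 [0.5245 0.086  0.0847]
 [0.5292 0.0889 0.0763]
 [0.57   0.1014 0.0095]
 [0.5698 0.1046 0.0084]
 [0.526  0.0939 0.0792]
 [0.5204 0.0939 0.0877]
 [0.5124 0.0927 0.1002]
 [0.5127 0.0944 0.0991]]
```

```bash
python3 - <<'E'
from h import *
np.set_printoptions(precision=4,suppress=True)
for u in (302,305,328,331): print(u,world('wrist',[(u,v) for v in range(230,300,6)]))
E
```

```text
302 [[0.5271 0.0821 0.0101]
 [0.5303 0.083  0.011 ]
 [0.5171 0.0815 0.0516]
 [0.517  0.0818 0.0583]
 [0.5165 0.0819 0.0654]
 [0.5171 0.0823 0.0694]
 [0.5169 0.0825 0.0749]
 [0.5175 0.0828 0.0784]
 [0.5153 0.0826 0.0868]
 [0.4621 0.0735 0.1844]
 [0.5176 0.0834 0.0903]
 [0.5182 0.0837 0.0929]]
305 [[0.5261 0.0837 0.0113]
 [0.5298 0.0847 0.011 ]
 [0.517  0.0828 0.0509]
 [0.5169 0.083  0.0577]
 [0.5168 0.0832 0.064 ]
 [0.5162 0.0833 0.0706]
 [0.5165 0.0836 0.075 ]
 [0.5169 0.0838 0.0789]
 [0.519  0.0844 0.0794]
 [0.5203 0.0848 0.0813]
 [0.522  0.0853 0.0824]
 [0.5238 0.0858 0.0833]]
328 [[0.5253 0.0976 0.0038]
 [0.5291 0.0986 0.0038]
 [0.5137 0.0926 0.0524]
 [0.5141 0.0925 0.0583]
 [0.5143 0.0923 0.064 ]
 [0.514  0.092  0.0704]
 [0.5149 0.0922 0.0736]
 [0.5143 0.0918 0.0798]
 [0.5172 0.0926 0.0787]
 [0.5177 0.0927 0.082 ]
 [0.5196 0.0932 0.0828]
 [0.5209 0.0934 0.0847]]
331 [[0.5255 0.0996 0.0019]
 [0.5288 0.1004 0.0033]
 [0.5135 0.0939 0.0522]
 [0.5138 0.0937 0.0583]
 [0.5138 0.0934 0.0645]
 [0.5137 0.0932 0.0703]
 [0.514  0.0931 0.0749]
 [0.5143 0.0929 0.0792]
 [0.5134 0.0924 0.0853]
 [0.5134 0.0922 0.0895]
 [0.514  0.0923 0.0922]
 [0.5161 0.0928 0.0924]]
```

```bash
python3 - <<'E'
from h import *
p,d=snap('side'); c=vision.camera_params('side');K=c['camera_matrix']
def proj(P):
    q=(c['world_to_cam']@np.r_[P,1])[:3]; return K[0,0]*q[0]/-q[2]+K[0,2], K[1,1]*-q[1]/-q[2]+K[1,2]
e=monitor.state()['eef_pos']
for z in (0,.02,.045,.07): print(z,proj(e+[0,0,z]))
u,v=map(int,proj(e)); x0,y0=u-70,v-70
im=p[y0:y0+100,x0:x0+140,::-1].copy(); im=cv2.resize(im,None,fx=5,fy=5,interpolation=cv2.INTER_CUBIC); print(x0,y0)
cv2.circle(im,(int((proj(e)[0]-x0)*5),int((proj(e)[1]-y0)*5)),4,(0,0,255),1)
cv2.imwrite('pics/s1.png',im)
E
```

```text
0 (np.float64(303.06394536860665), np.float64(199.11266357305655))
0.02 (np.float64(302.9809814834371), np.float64(194.83592509192394))
0.045 (np.float64(302.87479303305986), np.float64(189.36197421495768))
0.07 (np.float64(302.7657408448351), np.float64(183.74039937091774))
233 129
```

View pics/s1.png

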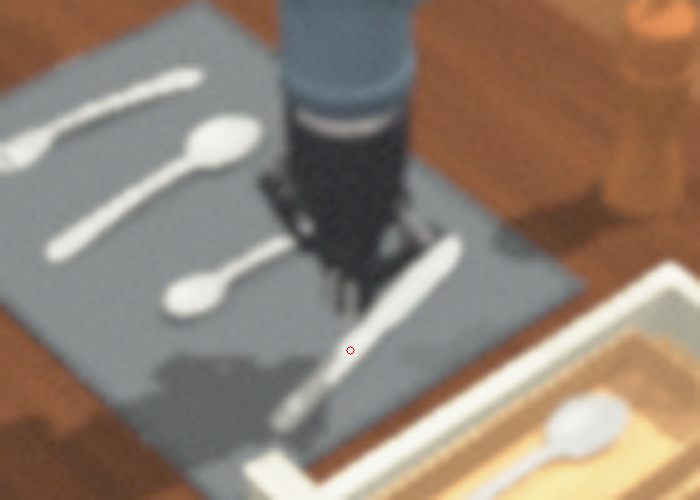

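Request:
send_rows([
  [[0,0,0,0,0,0,40],[0,0,0,0,0,0,40],[0,0,0,0,0,0,40],[1,0,-15,0,0,0,40],[0,0,-12,0,0,0,40]],
])

```text
clock: 6.98
eef_pos: [0.5262, 0.0889, -0.0242]
ee_rot: [0.412, -3.114, -0.0]
force: [0.5, -0.2, 1.1]
grip_width: 0.464
```

Request:
send_rows([
  [[0,0,0,0,0,0,26],[0,0,0,0,0,0,26],[0,0,0,0,0,0,26]],
])

```text
clock: 7.35
eef_pos: [0.527, 0.0889, -0.0226]
ee_rot: [-0.412, 3.114, -0.0]
force: [-0.8, -0.2, 0.1]
grip_width: 0.303
```

```bash
python3 - <<'E'
from h import *
np.set_printoptions(precision=4,suppress=True)
p,d=snap('wrist'); cv2.imwrite('pics/w5.png',p[:,:,::-1][150:350,200:440].repeat(3,0).repeat(3,1))
for u in (290,294,298,336,340,344,348): print(u,world('wrist',[(u,v) for v in range(222,262,4)])[:,2])
E
```

```text
290 [0.0038 0.0029 0.004  0.0033 0.0029 0.0025 0.0038 0.1576 0.0033 0.0029]
294 [0.0036 0.0037 0.0027 0.003  0.0024 0.004  0.004  0.0013 0.0032 0.0029]
298 [0.0027 0.0022 0.0046 0.0038 0.0028 0.0036 0.0038 0.0036 0.0033 0.0035]
336 [0.0036 0.0041 0.0039 0.0038 0.0043 0.0037 0.0036 0.0037 0.0043 0.0035]
340 [0.0035 0.0043 0.004  0.003  0.0033 0.0034 0.0038 0.0037 0.0044 0.0033]
344 [0.0049 0.0041 0.0031 0.0043 0.0174 0.0183 0.0183 0.018  0.0187 0.0185]
348 [0.0036 0.0027 0.0036 0.0035 0.0196 0.0252 0.0298 0.034  0.037  0.0377]
```

View pics/w5.png

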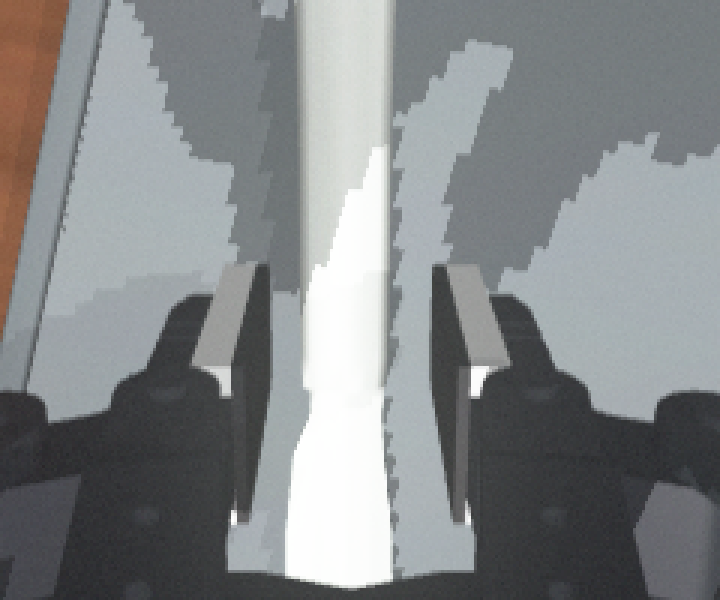

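Request:
send_rows([
  [[0,0,-6,0,0,0,26],[0,0,-5,0,0,0,26],[0,0,0,0,0,0,26]],
])

```text
clock: 7.78
eef_pos: [0.5265, 0.0889, -0.0343]
ee_rot: [0.412, -3.114, -0.0]
force: [0.3, -0.2, 0.1]
grip_width: 0.305
```

Request:
send_rows([
  [[0,0,0,0,0,0,5],[0,0,0,0,0,0,5],[0,0,0,0,0,0,5],[0,0,0,0,0,0,5]],
])

```text
clock: 8.28
eef_pos: [0.527, 0.0889, -0.0336]
ee_rot: [-0.412, 3.114, -0.0]
force: [-0.4, 0.6, 5.7]
grip_width: 0.148
```

Request:
send_rows([
  [[0,0,20,0,0,0,5],[0,0,50,0,0,0,5],[0,0,60,0,0,0,5],[-3,-34,20,0,0,-2,5],[-4,-45,0,0,0,-2.6,5]],
])

```text
clock: 8.9
eef_pos: [0.5209, 0.0096, 0.1181]
ee_rot: [-0.288, 3.124, -0.002]
force: [-0.6, -0.7, -1.6]
grip_width: 0.15
```

Request:
send_rows([
  [[-4,-47,0,0,0,-2.7,5],[-4,-47,0,0,0,-2.7,5],[-4,-47,0,0,0,-2.7,5],[-4,-47,0,0,0,-2.7,5],[0,-43.4,0,0,0,-2.6,5]],
])

```text
clock: 9.52
eef_pos: [0.5027, -0.2227, 0.1153]
ee_rot: [-0.084, -3.139, -0.001]
force: [-0.4, 0.7, -0.3]
grip_width: 0.152
```

Request:
send_rows([
  [[0,0,0,0,0,0,5],[0,0,0,0,0,0,5],[0,0,0,0,0,0,5]],
])

```text
clock: 9.9
eef_pos: [0.5035, -0.22, 0.1157]
ee_rot: [-0.078, -3.14, -0.001]
force: [0.5, 0.8, -1.0]
grip_width: 0.151
```

```bash
python3 - <<'E'
from h import *
p,d=snap('wrist'); cv2.imwrite('pics/w6.png',cv2.resize(p[:,:,::-1],(800,500),interpolation=cv2.INTER_CUBIC))
print(monitor.state())
E
```

```text
{'clock': 9.95, 'joint_pos': array([-6.28164295e-01,  2.07745770e-01,  1.74080181e+00,  1.07782854e-04,
        1.19374401e+00, -2.14958620e+00]), 'dq': array([-0.0005456 , -0.00208008, -0.00539029, -0.00091574, -0.00052957,
       -0.00133488]), 'tau': array([-3.08800740e-01, -4.34651041e+01, -3.28520465e+01, -1.12419788e-02,
       -1.92153144e-03,  1.65744812e-03]), 'eef_pos': array([ 0.50359424, -0.22012725,  0.11584247]), 'ee_rot': array([-7.75988396e-02, -3.14011528e+00, -7.52526727e-04]), 'force': array([-0.16156551,  0.96482606, -1.35067428]), 'wrist_torque': array([-0.00941664,  0.01867462,  0.00113625]), 'grip_width': 0.1470820042800875}
```

View pics/w6.png

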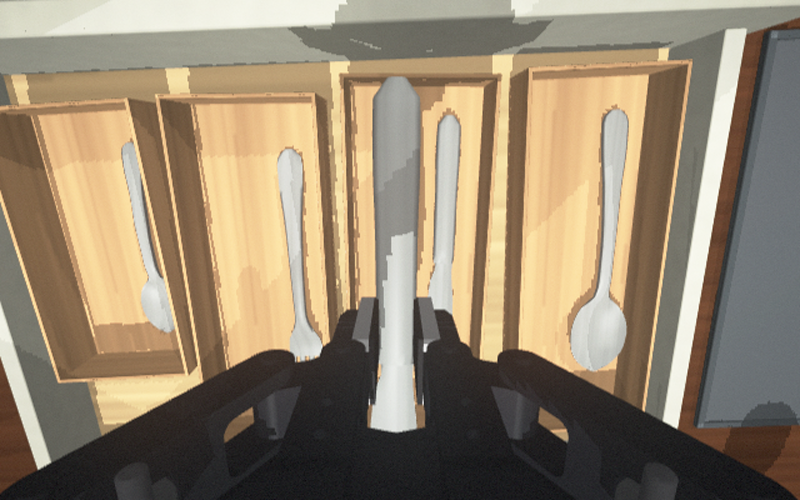

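```bash
python3 - <<'E'
from h import *
np.set_printoptions(precision=4,suppress=True)
W=lambda L,z=None:world('wrist',[(a/1.25-.1,b/1.25-.1) for a,b in L],z)
print('held',W([(397,80),(397,90),(397,150),(398,220),(399,270),(399,340),(395,400)]))
print('rim knife',W([(344,75),(500,76),(493,300),(346,270)],.048))
print('exist',W([(449,113),(441,270)],.018))
print('rim others: tsp',W([(0,100),(128,98),(193,373),(60,380)],.048),'fork',W([(157,94),(316,94),(330,270),(195,300)],.048),'tbs',W([(530,67),(690,62),(655,340),(511,350)],.048))
E
```

```text
held [[ 0.4185 -0.2137  0.1599]
 [ 0.4216 -0.2138  0.1608]
 [ 0.44   -0.2147  0.1605]
 [ 0.4635 -0.2156  0.1605]
 [ 0.4817 -0.2161  0.1603]
 [ 0.5092 -0.2174  0.1605]
 [ 0.5366 -0.2203  0.1584]]
rim knife [[ 0.3985 -0.2429  0.048 ]
 [ 0.4035 -0.1531  0.048 ]
 [ 0.5421 -0.1552  0.048 ]
 [ 0.5162 -0.2515  0.048 ]]
exist [[ 0.4204 -0.1789  0.018 ]
 [ 0.5292 -0.1863  0.018 ]]
rim others: tsp [[ 0.4019 -0.4452  0.048 ]
 [ 0.4046 -0.3701  0.048 ]
 [ 0.5868 -0.3655  0.048 ]
 [ 0.5876 -0.4605  0.048 ]] fork [[ 0.4033 -0.3527  0.048 ]
 [ 0.4079 -0.2601  0.048 ]
 [ 0.5157 -0.262   0.048 ]
 [ 0.5321 -0.354   0.048 ]] tbs [[ 0.3996 -0.136   0.048 ]
 [ 0.4015 -0.0446  0.048 ]
 [ 0.5772 -0.0435  0.048 ]
 [ 0.5799 -0.1422  0.048 ]]
```

Request:
send_rows([
  [[0,0,-45,0,0,-0.7,5],[0,0,-45,0,0,0,5],[0,0,-30,0,0,0,5],[0,0,-15,0,0,0,5],[0,0,0,0,0,0,5]],
])

```text
clock: 10.58
eef_pos: [0.5033, -0.2206, -0.0195]
ee_rot: [-0.098, -3.139, -0.001]
force: [-0.1, -0.4, -1.1]
grip_width: 0.154
```

Request:
send_rows([
  [[0,0,-4,0,0,0,5],[0,0,0,0,0,0,5]],
])

```text
clock: 10.82
eef_pos: [0.5044, -0.2219, -0.0219]
ee_rot: [0.099, 3.138, -0.002]
force: [-0.6, 1.0, -0.7]
grip_width: 0.15
```

Request:
send_rows([
  [[0,0,-2,0,0,0,5],[0,0,0,0,0,0,22],[0,0,0,0,0,0,22],[0,0,0,0,0,0,22],[0,0,10,0,0,0,22]],
])

```text
clock: 11.45
eef_pos: [0.503, -0.221, -0.0152]
ee_rot: [-0.1, -3.139, -0.002]
force: [-0.6, -0.9, -0.7]
grip_width: 0.259
```

Request:
send_rows([
  [[0,0,40,0,0,0,22],[0,0,50,0,0,0,22],[0,0,40,0,0,0,22],[5,50,0,0,0,0.3,36],[5,52,0,0,0,0.3,36]],
])

```text
clock: 12.08
eef_pos: [0.5143, -0.1192, 0.1168]
ee_rot: [0.086, 3.138, -0.002]
force: [0.4, 0.4, -0.0]
grip_width: 0.416
```

```bash
python3 - <<'E'
from h import *
p,d=snap('top'); cv2.imwrite('pics/t2.png',cv2.resize(p[120:245,315:490,::-1],None,fx=4.5,fy=4.5,interpolation=cv2.INTER_CUBIC))
E
```

Request:
send_rows([
  [[5,52,0,0,0,0.3,36],[5,52,0,0,0,0.3,36],[5,52,0,0,0,0.3,36],[5,52,0,0,0,0.3,36],[5,52,0,0,0,0.3,36]],
])

```text
clock: 12.75
eef_pos: [0.5389, 0.1421, 0.116]
ee_rot: [0.042, 3.14, -0.0]
force: [1.1, -1.0, -0.5]
grip_width: 0.421
```

Request:
send_rows([
  [[4,52,0,0,0,0.3,36],[0,0,0,0,0,0,36],[0,0,0,0,0,0,36]],
])

```text
clock: 13.12
eef_pos: [0.5426, 0.1923, 0.1153]
ee_rot: [0.033, 3.141, -0.001]
force: [-0.1, 0.1, -0.2]
grip_width: 0.421
```

```bash
python3 - <<'E'
from h import *
np.set_printoptions(precision=4,suppress=True)
s=monitor.state(); print(s['eef_pos'],s['joint_pos'],np.degrees(s['joint_pos'][0]-s['joint_pos'][5]))
p,d=snap('wrist'); im=p[:,:,::-1]; cv2.imwrite('pics/w7.png',np.hstack([cv2.resize(im,(480,300)),cv2.imread('pics/t2.png')[:300*2:2,::2][:300].copy()]) if 0 else im)
E
```

```text
[0.5426 0.1923 0.1153] [ 0.1348  0.2626  1.6746 -0.0005  1.2044 -1.4152] 88.80351072069088
```

View pics/w7.png

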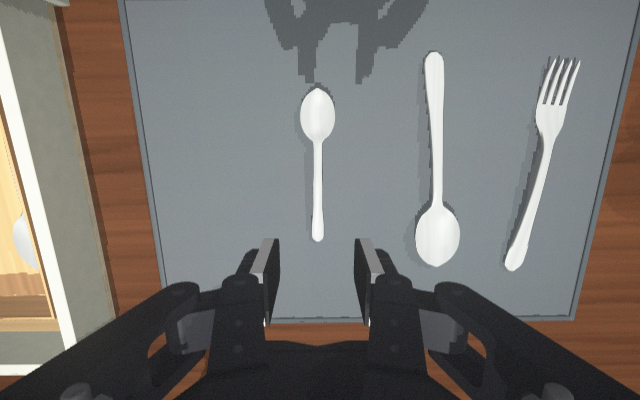

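```bash
python3 - <<'E'
from h import *
np.set_printoptions(precision=4,suppress=True)
def pc(n,h,t,z):
    w=world('wrist',[h,t],z); d=w[1]-w[0]; a=np.arctan2(d[1],d[0]); c=(w[0]+w[1])/2
    print(n,'ctr',c,'len',np.linalg.norm(d),'yaw',np.degrees(a),'grip',c-.02*np.array([np.cos(a),np.sin(a),0]))
pc('fork',(513,270),(564,58),.012);pc('tbs',(433,52),(437,267),.012);pc('tsp',(318,241),(318,87),.012)
E
```

```text
fork ctr [0.5324 0.3923 0.012 ] len 0.1923525138427718 yaw 175.58419285444296 grip [0.5523 0.3907 0.012 ]
tbs ctr [0.5266 0.3009 0.012 ] len 0.19472064526386948 yaw 5.43114869579688 grip [0.5067 0.299  0.012 ]
tsp ctr [0.5243 0.1956 0.012 ] len 0.13909704704021314 yaw 178.86187937098012 grip [0.5443 0.1952 0.012 ]
```

Request:
send_rows([
  [[1,0,-50,0,0,0,36],[0,0,-50,0,0,0,36],[0,0,-30,0,0,0,24],[0,0,-12,0,0,0,24],[0,0,0,0,0,0,24]],
])

```text
clock: 13.8
eef_pos: [0.5437, 0.1916, -0.027]
ee_rot: [-0.036, -3.141, 0.0]
force: [-0.5, 0.2, 0.7]
grip_width: 0.283
```

Request:
send_rows([
  [[0,0,-6,0,0,0,24],[0,0,0,0,0,0,24]],
])

```text
clock: 14.05
eef_pos: [0.5443, 0.1926, -0.0321]
ee_rot: [0.034, 3.14, 0.0]
force: [0.7, 0.2, -0.3]
grip_width: 0.281
```

Request:
send_rows([
  [[0,0,0,0,0,0,2],[0,0,0,0,0,0,2],[0,0,0,0,0,0,2],[0,0,0,0,0,0,2]],
])

```text
clock: 14.55
eef_pos: [0.5443, 0.1927, -0.0321]
ee_rot: [0.034, 3.14, 0.0]
force: [-1.3, 0.2, 6.1]
grip_width: 0.08
```

Request:
send_rows([
  [[0,0,20,0,0,0,2],[0,0,50,0,0,0,2],[0,0,50,0,0,0,2],[0,0,20,0,0,0,2],[0,0,0,0,0,0,2]],
])

```text
clock: 15.18
eef_pos: [0.5454, 0.1929, 0.1101]
ee_rot: [0.034, 3.136, 0.001]
force: [0.5, -0.0, -0.7]
grip_width: 0.075
```

Request:
send_rows([
  [[-3.8,-35,0,0,0,-10,2],[-3.8,-35,0,0,0,-10,2],[-3.8,-35,0,0,0,-10,2],[-3.8,-35,0,0,0,-10,2],[-3.8,-35,0,0,0,-10,2]],
])

```text
clock: 15.8
eef_pos: [0.5232, 0.0167, 0.1056]
ee_rot: [-1.365, -2.827, 0.001]
force: [-0.3, 0.1, -0.5]
grip_width: 0.078
```

Request:
send_rows([
  [[-3.8,-35,0,0,0,-10,2],[-3.8,-35,0,0,0,-10,2],[-3.8,-35,0,0,0,-10,2],[-3.8,-35,0,0,0,-10,2],[-3.8,-35,0,0,0,-10,2]],
])

```text
clock: 16.42
eef_pos: [0.5043, -0.158, 0.1056]
ee_rot: [-2.432, -1.985, 0.001]
force: [-0.2, -0.8, -0.8]
grip_width: 0.078
```

Request:
send_rows([
  [[-3.8,-35,0,0,0,-10,2],[-3.8,-35,0,0,0,-10,2],[-3.8,-35,0,0,0,-10,2],[-3.8,-35,0,0,0,-10,2],[-3.8,-35,0,0,0,-10,2]],
])

```text
clock: 17.05
eef_pos: [0.4855, -0.3327, 0.1054]
ee_rot: [-3.043, -0.771, 0.002]
force: [0.8, 0.1, -0.1]
grip_width: 0.08
```

Request:
send_rows([
  [[-3.8,-35,0,0,0,-10,2],[-3.8,-35,0,0,0,-10,2],[-1,-31,0,0,0,-9.4,2],[0,0,0,0,0,0,2],[0,0,0,0,0,0,2]],
])

```text
clock: 17.68
eef_pos: [0.4774, -0.432, 0.1056]
ee_rot: [-3.139, 0.014, 0.002]
force: [-0.5, 1.7, -0.9]
grip_width: 0.077
```

```bash
python3 - <<'E'
from h import *
np.set_printoptions(precision=4,suppress=True)
s=monitor.state(); print(s['eef_pos'],s['joint_pos'],np.degrees(s['joint_pos'][0]-s['joint_pos'][5]),s['grip_width'])
p,d=snap('wrist'); im=p[:,:,::-1]; a=cv2.resize(im,(800,500),interpolation=cv2.INTER_CUBIC); cv2.imwrite('pics/w8.png',a)
E
```

```text
[ 0.4774 -0.432   0.1056] [-0.9197  0.4162  1.4931  0.0004  1.2353  0.6602] -90.52197770167308 0.07736595767466815
```

View pics/w8.png

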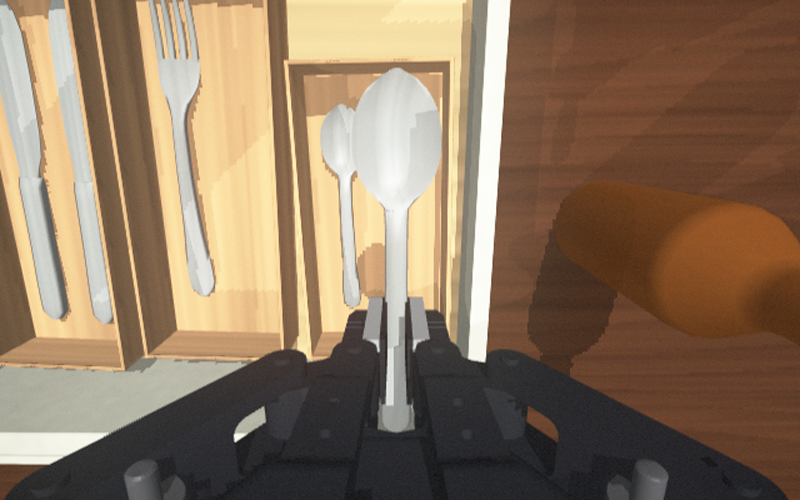

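```bash
python3 - <<'E'
from h import *
np.set_printoptions(precision=4,suppress=True)
W=lambda L,z=None:world('wrist',[(a/1.25-.1,b/1.25-.1) for a,b in L],z)
print('held',W([(397,80),(397,150),(397,220),(396,280),(396,320),(395,380),(395,420)]))
print('rim',W([(286,62),(450,62),(444,300),(302,340)],.048))
print('exist',W([(340,107),(351,303)],.018))
print('bottle',W([(565,200),(600,300),(650,280),(720,260),(600,190)]))
print('fork bin: exist',W([(175,40),(203,293)],.018),'rim',W([(268,20),(285,345),(98,20),(148,355)],.048))
E
```

```text
held [[ 0.5638 -0.4317  0.1481]
 [ 0.5419 -0.4315  0.1423]
 [ 0.5188 -0.4313  0.1512]
 [ 0.4976 -0.4307  0.1527]
 [ 0.4819 -0.4306  0.1521]
 [ 0.4546 -0.4299  0.1485]
 [ 0.4337 -0.4297  0.1453]]
rim [[ 0.5877 -0.3711  0.048 ]
 [ 0.5868 -0.461   0.048 ]
 [ 0.4469 -0.4609  0.048 ]
 [ 0.4194 -0.3678  0.048 ]]
exist [[ 0.5666 -0.3956  0.018 ]
 [ 0.4329 -0.3974  0.018 ]]
bottle [[ 0.5042 -0.55    0.0049]
 [ 0.4256 -0.5875 -0.0012]
 [ 0.4835 -0.5452  0.1156]
 [ 0.4982 -0.5594  0.1339]
 [ 0.5141 -0.5607  0.0307]]
fork bin: exist [[ 0.6062 -0.2967  0.018 ]
 [ 0.4415 -0.2913  0.018 ]] rim [[ 0.6084 -0.3631  0.048 ]
 [ 0.4158 -0.3563  0.048 ]
 [ 0.6093 -0.2721  0.048 ]
 [ 0.4092 -0.2641  0.048 ]]
```

Request:
send_rows([
  [[0,-1,-45,0,0,0,2],[0,0,-45,0,0,0,2],[0,0,-25,0,0,0,2],[0,0,-10,0,0,0,2],[0,0,0,0,0,0,2]],
])

```text
clock: 18.35
eef_pos: [0.4782, -0.4337, -0.018]
ee_rot: [-3.141, 0.015, 0.001]
force: [0.3, 0.4, -0.2]
grip_width: 0.073
```

Request:
send_rows([
  [[0,0,-4,0,0,0,2],[0,0,0,0,0,0,2]],
])

```text
clock: 18.6
eef_pos: [0.4785, -0.435, -0.0209]
ee_rot: [3.14, -0.017, 0.002]
force: [-0.1, 0.1, -0.2]
grip_width: 0.081
```

Request:
send_rows([
  [[0,0,-3,0,0,0,2],[0,0,0,0,0,0,14],[0,0,0,0,0,0,14],[0,0,0,0,0,0,14],[0,0,10,0,0,0,14]],
])

```text
clock: 19.23
eef_pos: [0.4775, -0.4338, -0.0154]
ee_rot: [-3.14, 0.017, 0.002]
force: [-0.3, -0.7, -1.3]
grip_width: 0.165
```

Request:
send_rows([
  [[0,0,40,0,0,0,14],[0,0,50,0,0,0,14],[0,0,40,0,0,0,14],[0,0,0,0,0,0,36],[0,0,0,0,0,0,36]],
])

```text
clock: 19.85
eef_pos: [0.4779, -0.4342, 0.1151]
ee_rot: [-3.141, 0.017, 0.0]
force: [0.4, 0.5, 0.2]
grip_width: 0.416
```

```bash
python3 - <<'E'
from h import *
np.set_printoptions(precision=4,suppress=True)
print(monitor.state()['eef_pos'])
p,d=snap('wrist'); cv2.imwrite('pics/w9.png',p[:,:,::-1])
# new teaspoon: world points from depth, near its expected place
ys,xs=np.mgrid[0:300:2,200:400:2]; P=world('wrist',list(zip(xs.ravel(),ys.ravel())))
C=p[ys.ravel(),xs.ravel()].astype(int); grey=(C.max(1)-C.min(1)<25)&(C.mean(1)>110)
m=grey&(P[:,2]<.045)&(P[:,1]<-.37)&(P[:,1]>-.455)
Q=P[m]; 
for lo,hi in((-.42,-.36),(-.46,-.413)):
    q=Q[(Q[:,1]>lo)&(Q[:,1]<hi)]; print(len(q),q.min(0),q.max(0),np.median(q,0)); 
    for x in np.arange(.42,.58,.02):
        r=q[abs(q[:,0]-x)<.006]; print(round(x,2),np.median(r,0)[1:] if len(r) else '')
E
```

```text
[ 0.4779 -0.4342  0.1151]
741 [ 0.3807 -0.4199  0.0106] [ 0.5678 -0.3821  0.0372] [ 0.5273 -0.3979  0.0167]
0.42 
0.44 [-0.3979  0.0153]
0.46 [-0.3974  0.0187]
0.48 [-0.397   0.0208]
0.5 [-0.3968  0.022 ]
0.52 [-0.3968  0.0204]
0.54 [-0.3967  0.0146]
0.56 [-0.3962  0.0154]
776 [ 0.3805 -0.4549  0.0099] [ 0.5673 -0.4131  0.0368] [ 0.5171 -0.4332  0.0167]
0.42 
0.44 [-0.4317  0.0159]
0.46 [-0.432   0.0185]
0.48 [-0.4322  0.0209]
0.5 [-0.4333  0.0221]
0.52 [-0.4335  0.02  ]
0.54 [-0.4337  0.0144]
0.56 [-0.4339  0.0155]
```

Request:
send_rows([
  [[4.6,51.5,0,0,0,-0.2,36],[4.6,51.5,0,0,0,-0.2,36],[4.6,51.5,0,0,0,-0.2,36],[4.6,51.5,0,0,0,-0.2,36],[4.6,51.5,0,0,0,-0.2,36]],
])

```text
clock: 20.52
eef_pos: [0.4999, -0.1747, 0.1135]
ee_rot: [-3.14, 0.045, 0.004]
force: [1.0, 0.6, -0.4]
grip_width: 0.42
```

Request:
send_rows([
  [[4.6,51.5,0,0,0,-0.2,36],[4.6,51.5,0,0,0,-0.2,36],[4.6,51.5,0,0,0,-0.2,36],[4.6,51.5,0,0,0,-0.2,36],[4.6,51.5,0,0,0,-0.3,36]],
])

```text
clock: 21.15
eef_pos: [0.5228, 0.0823, 0.1135]
ee_rot: [-3.141, 0.075, 0.004]
force: [-0.7, -0.2, -0.4]
grip_width: 0.42
```

Request:
send_rows([
  [[4.6,51.5,0,0,0,-0.3,36],[4.6,51.5,0,0,0,-0.3,36],[4.6,51.5,0,0,0,-0.3,36],[4.6,51.5,0,0,0,-0.3,36],[4.6,51.5,0,0,0,-0.3,36]],
])

```text
clock: 21.78
eef_pos: [0.5459, 0.3393, 0.1131]
ee_rot: [3.138, -0.116, -0.005]
force: [0.1, -1.3, 0.5]
grip_width: 0.423
```

Request:
send_rows([
  [[4.6,51.5,0,0,0,-0.3,36],[0,0,0,0,0,0,36],[0,0,0,0,0,0,36]],
])

```text
clock: 22.15
eef_pos: [0.5505, 0.3889, 0.1131]
ee_rot: [3.137, -0.123, -0.004]
force: [-0.1, 0.2, 0.5]
grip_width: 0.419
```

```bash
cat >> h.py <<'E'
def mat(box,n='wrist',zmax=.03,half=False):
    s=monitor.state(); print('tcp',s['eef_pos'],'psi',np.degrees(s['joint_pos'][0]-s['joint_pos'][5]))
    p,d=snap(n); ys,xs=np.mgrid[0:400:2,0:640:2]; P=world(n,list(zip(xs.ravel(),ys.ravel())))
    C=p[ys.ravel(),xs.ravel()].astype(int); x0,x1,y0,y1=box
    m=(C.max(1)-C.min(1)<25)&(C.mean(1)>180)&(P[:,2]<zmax)&(P[:,2]>.006)&(P[:,0]>x0)&(P[:,0]<x1)&(P[:,1]>y0)&(P[:,1]<y1)
    q=P[m]; print(len(q),'x',q[:,0].min(),q[:,0].max(),'y',q[:,1].min(),q[:,1].max())
    c=np.polyfit(q[:,0],q[:,1],1); print('yaw',np.degrees(np.arctan(c[0])))
    for x in np.arange(x0,x1,.02):
        r=q[abs(q[:,0]-x)<.006]
        if len(r)>3: print(round(x,3),'y mid',(r[:,1].min()+r[:,1].max())/2,'w',np.ptp(r[:,1]),'z',np.median(r[:,2]))
E
python3 - <<'E'
from h import *
np.set_printoptions(precision=4,suppress=True)
mat((.40,.67,.345,.45))
E
```

```text
tcp [0.5505 0.3889 0.1131] psi -94.50235014630266
659 x 0.4390597083410085 0.6307919154201811 y 0.37971091305444543 0.41569377711829525
yaw -5.216464178510527
0.44 y mid 0.40436304682925317 w 0.022661460578084158 z 0.00914110563874962
0.46 y mid 0.4020760523820606 w 0.025034745401901093 z 0.006671645857937336
0.48 y mid 0.4003602624968402 w 0.024451499411084043 z 0.006551826400298333
0.5 y mid 0.39995288015804054 w 0.017553383337755857 z 0.011678974175023837
0.52 y mid 0.39596031217942557 w 0.006282743178474326 z 0.014655138527506856
0.54 y mid 0.39531882007383723 w 0.008057019576833191 z 0.015177695874358577
0.56 y mid 0.3926994701219672 w 0.009783769973977452 z 0.013929953445779242
0.58 y mid 0.39113131316726757 w 0.009674222565069501 z 0.012522171080140143
0.6 y mid 0.38917172796091115 w 0.015914847576573077 z 0.010247098109907482
0.62 y mid 0.3879210503765821 w 0.016420274644273314 z 0.008069011288728833
```

Request:
send_rows([
  [[4,4,-50,0,0,-0.6,36],[0,0,-50,0,0,0,36],[0,0,-25,0,0,0,30],[0,0,-14,0,0,0,30],[0,0,-6,0,0,0,30]],
])

```text
clock: 22.82
eef_pos: [0.5559, 0.3927, -0.0301]
ee_rot: [3.138, -0.142, -0.0]
force: [-0.6, -0.7, -0.1]
grip_width: 0.352
```

Request:
send_rows([
  [[0,0,0,0,0,0,24],[0,0,0,0,0,0,24]],
])

```text
clock: 23.08
eef_pos: [0.5567, 0.394, -0.0284]
ee_rot: [-3.137, 0.141, -0.003]
force: [-0.6, -0.1, 0.7]
grip_width: 0.282
```

Request:
send_rows([
  [[0,0,-3.5,0,0,0,24],[0,0,0,0,0,0,2],[0,0,0,0,0,0,2],[0,0,0,0,0,0,2],[0,0,0,0,0,0,2]],
])

```text
clock: 23.7
eef_pos: [0.5558, 0.3936, -0.0331]
ee_rot: [-3.138, 0.141, -0.0]
force: [-0.3, -0.2, 2.2]
grip_width: 0.091
```

Request:
send_rows([
  [[0,0,20,0,0,0,2],[0,0,50,0,0,0,2],[0,0,50,0,0,0,2],[0,0,22,0,0,0,2],[0,0,0,0,0,0,2]],
])

```text
clock: 24.32
eef_pos: [0.5569, 0.3942, 0.1111]
ee_rot: [-3.136, 0.141, -0.006]
force: [-0.1, -0.6, -0.3]
grip_width: 0.093
```

Request:
send_rows([
  [[-2.35,-36.2,0,0,0,9.15,2],[-2.35,-36.2,0,0,0,9.15,2],[-2.35,-36.2,0,0,0,9.15,2],[-2.35,-36.2,0,0,0,9.15,2],[-2.35,-36.2,0,0,0,9.15,2]],
])

```text
clock: 24.95
eef_pos: [0.5418, 0.211, 0.1057]
ee_rot: [-2.943, -1.098, 0.007]
force: [0.4, -0.1, -1.1]
grip_width: 0.089
```

Request:
send_rows([
  [[-2.35,-36.2,0,0,0,9.15,2],[-2.35,-36.2,0,0,0,9.15,2],[-2.35,-36.2,0,0,0,9.15,2],[-2.35,-36.2,0,0,0,9.15,2],[-2.35,-36.2,0,0,0,9.15,2]],
])

```text
clock: 25.58
eef_pos: [0.53, 0.0306, 0.1059]
ee_rot: [-2.282, -2.153, 0.004]
force: [0.5, -0.6, -0.6]
grip_width: 0.087
```

Request:
send_rows([
  [[-2.35,-36.2,0,0,0,9.15,2],[-2.35,-36.2,0,0,0,9.15,2],[-2.35,-36.2,0,0,0,9.15,2],[-2.35,-36.2,0,0,0,9.15,2],[-2.35,-36.2,0,0,0,9.15,2]],
])

```text
clock: 26.2
eef_pos: [0.5184, -0.1497, 0.1059]
ee_rot: [-1.266, -2.87, -0.001]
force: [0.9, 0.0, -0.5]
grip_width: 0.092
```

Request:
send_rows([
  [[-2.35,-36.2,0,0,0,9.15,2],[-2.35,-36.2,0,0,0,9.15,2],[-2.35,-36.2,0,0,0,9.15,2],[-2.35,-36.2,0,0,0,9.15,2],[-2.35,-36.2,0,0,0,9.15,2]],
])

```text
clock: 26.82
eef_pos: [0.507, -0.3303, 0.1056]
ee_rot: [-0.05, -3.138, -0.005]
force: [0.8, -1.0, -0.7]
grip_width: 0.091
```

Request:
send_rows([
  [[0,0,0,0,0,0,2],[0,0,0,0,0,0,2],[0,0,0,0,0,0,2]],
])

```text
clock: 27.2
eef_pos: [0.5083, -0.3289, 0.1076]
ee_rot: [-0.058, -3.14, -0.002]
force: [-0.1, -0.6, -1.2]
grip_width: 0.092
```

```bash
python3 - <<'E'
from h import *
np.set_printoptions(precision=4,suppress=True)
s=monitor.state(); print(s['eef_pos'],np.degrees(s['joint_pos'][0]-s['joint_pos'][5]),s['grip_width'])
p,d=snap('wrist'); cv2.imwrite('pics/w10.png',cv2.resize(p[:,:,::-1],(800,500),interpolation=cv2.INTER_CUBIC))
E
```

```text
[ 0.5083 -0.3289  0.1076] 87.88144047838242 0.09223185724181505
```

View pics/w10.png

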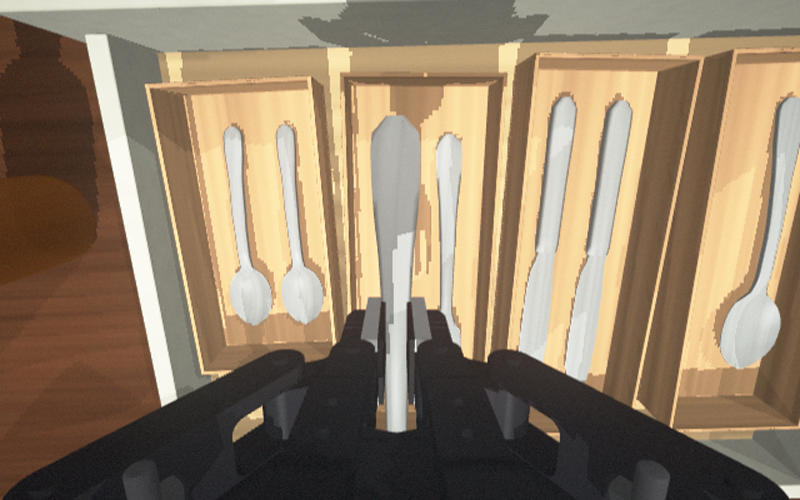

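```bash
python3 - <<'E'
from h import *
np.set_printoptions(precision=4,suppress=True)
W=lambda L,z=None:world('wrist',[(a/1.25-.1,b/1.25-.1) for a,b in L],z)
print('held',W([(396,125),(396,150),(397,220),(397,280),(398,340),(398,400),(397,425)]))
print('rim',W([(343,75),(505,75),(492,300),(346,270)],.048))
print('exist',W([(449,137),(446,290)],.018))
print('tbs rim',W([(706,52),(640,400)],.048),'exist tbs',W([(792,98),(768,290)],.018))
E
```

```text
held [[ 0.4368 -0.3245  0.1483]
 [ 0.4449 -0.3248  0.149 ]
 [ 0.4685 -0.3253  0.1514]
 [ 0.4896 -0.3261  0.1541]
 [ 0.512  -0.3266  0.1563]
 [ 0.5368 -0.3275  0.1569]
 [ 0.5487 -0.3283  0.1559]]
rim [[ 0.4049 -0.3527  0.048 ]
 [ 0.4082 -0.2624  0.048 ]
 [ 0.5427 -0.2662  0.048 ]
 [ 0.5189 -0.3591  0.048 ]]
exist [[ 0.44   -0.2898  0.018 ]
 [ 0.5462 -0.2922  0.018 ]]
tbs rim [[ 0.4006 -0.1522  0.048 ]
 [ 0.6213 -0.1614  0.048 ]] exist tbs [[ 0.4243 -0.0714  0.018 ]
 [ 0.555  -0.0597  0.018 ]]
```

Request:
send_rows([
  [[0,-1,-45,0,0,0,2],[0,0,-45,0,0,0,2],[0,0,-25,0,0,0,2],[0,0,-10,0,0,0,2],[0,0,0,0,0,0,2]],
])

```text
clock: 27.88
eef_pos: [0.5088, -0.331, -0.0164]
ee_rot: [-0.058, -3.141, -0.001]
force: [-0.1, -0.3, -0.8]
grip_width: 0.087
```

Request:
send_rows([
  [[0,0,-4,0,0,0,2],[0,0,0,0,0,0,2]],
])

```text
clock: 28.12
eef_pos: [0.5092, -0.3319, -0.0195]
ee_rot: [0.058, 3.14, -0.002]
force: [0.4, 0.0, 0.1]
grip_width: 0.085
```

Request:
send_rows([
  [[0,0,-4.5,0,0,0,2],[0,0,0,0,0,0,16],[0,0,0,0,0,0,16],[0,0,0,0,0,0,16],[0,0,10,0,0,0,16]],
])

```text
clock: 28.75
eef_pos: [0.508, -0.3309, -0.0153]
ee_rot: [-0.058, -3.14, -0.002]
force: [0.4, 0.9, 0.5]
grip_width: 0.18
```

Request:
send_rows([
  [[0,0,40,0,0,0,16],[0,0,50,0,0,0,16],[0,0,40,0,0,0,16],[0,48.5,0,0,0,0.5,36],[0,48.5,0,0,0,0.5,36]],
])

```text
clock: 29.38
eef_pos: [0.5091, -0.2342, 0.1168]
ee_rot: [0.033, 3.139, -0.002]
force: [-0.0, -0.4, -0.5]
grip_width: 0.423
```

Request:
send_rows([
  [[0,48.5,0,0,0,0.5,36],[0,48.5,0,0,0,0.5,36],[0,48.5,0,0,0,0.5,36],[0,48.5,0,0,0,0.5,36],[0,48.5,0,0,0,0.5,36]],
])

```text
clock: 30.0
eef_pos: [0.5088, 0.0095, 0.1161]
ee_rot: [-0.038, 3.14, -0.001]
force: [0.7, -0.4, 0.9]
grip_width: 0.422
```

Request:
send_rows([
  [[0,48.5,0,0,0,0.5,36],[0,48.5,0,0,0,0.5,36],[0,48.5,0,0,0,0.5,36],[0,48.5,0,0,0,0.6,36],[0,48.5,0,0,0,0.6,36]],
])

```text
clock: 30.62
eef_pos: [0.5088, 0.2523, 0.1161]
ee_rot: [-0.112, 3.138, 0.0]
force: [0.3, -0.5, 0.5]
grip_width: 0.421
```

Request:
send_rows([
  [[-2,48,0,0,0,0.6,36],[0,0,0,0,0,0,36],[0,0,0,0,0,0,36]],
])

```text
clock: 31.0
eef_pos: [0.5065, 0.2982, 0.1154]
ee_rot: [-0.129, 3.139, -0.001]
force: [-0.0, 0.1, 0.4]
grip_width: 0.425
```

```bash
python3 - <<'E'
from h import *
np.set_printoptions(precision=4,suppress=True)
mat((.40,.67,.25,.36))
E
```

```text
tcp [0.5065 0.2982 0.1154] psi 94.69128801454123
891 x 0.4289348128300644 0.621930524578877 y 0.2865840051536886 0.32816996137723653
yaw 4.873436015059401
0.44 y mid 0.29482810300572904 w 0.016488195704080943 z 0.007987289994691865
0.46 y mid 0.296456772224602 w 0.01329125161732747 z 0.010418354429693522
0.48 y mid 0.2980473274053558 w 0.009718032881251337 z 0.012336404594346762
0.5 y mid 0.29967935311165705 w 0.009896595043663636 z 0.013991538579535556
0.52 y mid 0.301857170538267 w 0.007416054712163722 z 0.01499121622254318
0.54 y mid 0.30298918026213323 w 0.006338273309498099 z 0.015032600146430541
0.56 y mid 0.3078778835304204 w 0.019505542255847552 z 0.01197717840352
0.58 y mid 0.3075388403036833 w 0.039514941378120894 z 0.00864688195204738
0.6 y mid 0.30846012835814984 w 0.03941966603817332 z 0.008177935171112899
0.62 y mid 0.30907577280260784 w 0.026282955480057546 z 0.009882930872564644
```

Request:
send_rows([
  [[0,0,-50,0,0,0,36],[0,0,-50,0,0,0,36],[0,0,-26,0,0,0,28],[0,0,-15,0,0,0,28],[0,0,0,0,0,0,24]],
])

```text
clock: 31.68
eef_pos: [0.5065, 0.2975, -0.0264]
ee_rot: [0.126, -3.138, 0.001]
force: [-0.1, -0.1, 0.1]
grip_width: 0.278
```

Request:
send_rows([
  [[0,0,-6.5,0,0,0,24],[0,0,0,0,0,0,24]],
])

```text
clock: 31.92
eef_pos: [0.5072, 0.2987, -0.0317]
ee_rot: [-0.128, 3.138, 0.001]
force: [-0.6, -0.6, -0.2]
grip_width: 0.283
```

Request:
send_rows([
  [[0,0,0,0,0,0,2],[0,0,0,0,0,0,2],[0,0,0,0,0,0,2],[0,0,0,0,0,0,2]],
])

```text
clock: 32.42
eef_pos: [0.5073, 0.2989, -0.0316]
ee_rot: [-0.128, 3.138, 0.001]
force: [-1.9, 0.2, 5.5]
grip_width: 0.091
```

Request:
send_rows([
  [[0,0,20,0,0,0,2],[0,0,50,0,0,0,2],[0,0,50,0,0,0,2],[0,0,21,0,0,0,2],[-0.5,-41,0,0,0,-0.5,2]],
])

```text
clock: 33.05
eef_pos: [0.5082, 0.2594, 0.1128]
ee_rot: [-0.119, 3.132, 0.003]
force: [-0.3, -1.5, -1.7]
grip_width: 0.09
```

Request:
send_rows([
  [[-0.5,-41,0,0,0,-0.5,2],[-0.5,-41,0,0,0,-0.5,2],[-0.5,-41,0,0,0,-0.5,2],[-0.5,-41,0,0,0,-0.5,2],[-0.5,-41,0,0,0,-0.5,2]],
])

```text
clock: 33.67
eef_pos: [0.5036, 0.0513, 0.1097]
ee_rot: [-0.046, 3.14, -0.0]
force: [0.6, -0.9, -1.1]
grip_width: 0.089
```

Request:
send_rows([
  [[-0.5,-41,0,0,0,-0.5,2],[-0.5,-41,0,0,0,-0.5,2],[-0.5,-41,0,0,0,-0.5,2],[-0.5,-42,0,0,0,-0.7,2],[0,0,0,0,0,0,2]],
])

```text
clock: 34.3
eef_pos: [0.5019, -0.1152, 0.1098]
ee_rot: [0.021, 3.14, -0.002]
force: [-0.5, 0.7, -1.9]
grip_width: 0.085
```

Request:
send_rows([
  [[0,0,0,0,0,0,2],[0,0,0,0,0,0,2]],
])

```text
clock: 34.55
eef_pos: [0.5016, -0.1114, 0.1088]
ee_rot: [0.013, 3.142, 0.0]
force: [0.0, 0.2, -0.6]
grip_width: 0.088
```

```bash
python3 - <<'E'
from h import *
np.set_printoptions(precision=4,suppress=True)
s=monitor.state(); print(s['eef_pos'],np.degrees(s['joint_pos'][0]-s['joint_pos'][5]),s['grip_width'])
p,d=snap('wrist'); cv2.imwrite('pics/w11.png',p[:,:,::-1])
ys,xs=np.mgrid[0:300,150:520]; P=world('wrist',list(zip(xs.ravel(),ys.ravel())))
C=p[ys.ravel(),xs.ravel()].astype(int)
# rim heights: points with z in .043-.053 near bin
rim=(abs(P[:,2]-.048)<.003)&(P[:,1]>-.16)&(P[:,1]<-.025)&(P[:,0]>.39)&(P[:,0]<.66)
for x in np.arange(.41,.64,.02):
    r=P[rim&(abs(P[:,0]-x)<.008)]
    L=r[r[:,1]<-.115,1]; H=r[r[:,1]>-.065,1]
    g=P[(C.max(1)-C.min(1)<25)&(C.mean(1)>100)&(P[:,2]<.035)&(P[:,2]>.012)&(abs(P[:,0]-x)<.005)&(P[:,1]>-.093)&(P[:,1]<-.043)]
    h=P[(P[:,2]>.13)&(P[:,2]<.17)&(abs(P[:,0]-x)<.005)&(abs(P[:,1]+.11)<.008)]
    print(round(x,2),'rims',np.median(L) if len(L) else 0,np.median(H) if len(H) else 0,len(L),len(H),'exist',(g[:,1].min()+g[:,1].max())/2 if len(g)>3 else 0,'held',np.median(h,0)[1:] if len(h) else 0)
E
```

```text
[ 0.5016 -0.1114  0.1088] 89.54818763985085 0.08793340226571912
0.41 rims -0.15247195603140926 -0.04348584190255875 201 167 exist 0 held 0
0.43 rims -0.13673572976538442 -0.04346528216921841 168 152 exist -0.0663196994416099 held [-0.1093  0.1482]
0.45 rims -0.15443925242312542 -0.04367345282992317 159 133 exist -0.06658848654075744 held [-0.1095  0.1504]
0.47 rims -0.15571182814131657 -0.04344480980053746 149 133 exist -0.06672399364236915 held [-0.1096  0.1524]
0.49 rims -0.15673735667623304 -0.04381387399684701 142 121 exist -0.06704298699724635 held [-0.1098  0.1546]
0.51 rims -0.13702595976038523 -0.0438770420983953 121 113 exist -0.0673974587840834 held [-0.1096  0.1555]
0.53 rims -0.13650350390228003 -0.04404597277965597 92 108 exist -0.06734785662217507 held 0
0.55 rims -0.1598906648420641 -0.04393691467056551 6 104 exist -0.06802991813410428 held 0
0.57 rims 0 -0.044547234088496826 0 55 exist -0.06031246411873514 held 0
0.59 rims 0 0 0 0 exist -0.054843986484986895 held 0
0.61 rims 0 0 0 0 exist 0 held 0
0.63 rims 0 0 0 0 exist 0 held 0
```

Request:
send_rows([
  [[0,-1.5,-40,0,0,-0.3,2],[0,0,-25,0,0,0,2],[0,0,0,0,0,0,2],[0,0,0,0,0,0,2]],
])

```text
clock: 35.1
eef_pos: [0.5024, -0.1138, 0.0446]
ee_rot: [0.021, 3.14, -0.001]
force: [0.0, -0.5, 0.1]
grip_width: 0.089
```

```bash
python3 - <<'E'
from h import *
np.set_printoptions(precision=4,suppress=True)
s=monitor.state(); print(s['eef_pos'],np.degrees(s['joint_pos'][0]-s['joint_pos'][5]),s['grip_width'])
p,d=snap('wrist'); cv2.imwrite('pics/w12.png',p[:,:,::-1])
ys,xs=np.mgrid[0:300,150:520]; P=world('wrist',list(zip(xs.ravel(),ys.ravel())))
C=p[ys.ravel(),xs.ravel()].astype(int)
rim=(abs(P[:,2]-.048)<.003)
for x in np.arange(.41,.56,.02):
    r=P[rim&(abs(P[:,0]-x)<.008)]
    L=r[(r[:,1]<-.125)&(r[:,1]>-.145),1]; H=r[(r[:,1]>-.055)&(r[:,1]<-.03),1]
    g=P[(C.max(1)-C.min(1)<25)&(C.mean(1)>100)&(P[:,2]<.035)&(P[:,2]>.012)&(abs(P[:,0]-x)<.005)&(P[:,1]>-.093)&(P[:,1]<-.043)]
    h=P[(P[:,2]>.072)&(P[:,2]<.1)&(abs(P[:,0]-x)<.005)&(abs(P[:,1]+.111)<.008)]
    print(round(x,2),'rims',np.median(L) if len(L) else 0,np.median(H) if len(H) else 0,'exist',(g[:,1].min()+g[:,1].max())/2 if len(g)>3 else 0,'held',np.median(h,0)[1:] if len(h) else 0)
# fork & knife check from depth
E
```

```text
[ 0.5024 -0.1138  0.0446] 89.21934443018182 0.08856957724520223
0.41 rims -0.1352361405033619 -0.04307787282671829 exist 0 held 0
0.43 rims -0.13542484504565283 -0.043187601186495735 exist -0.06633970627481367 held [-0.1109  0.0838]
0.45 rims -0.13541708631197888 -0.04326462392153879 exist -0.06646396659559743 held [-0.1111  0.0861]
0.47 rims -0.13553972047022497 -0.04329392563294202 exist -0.06692984600263582 held [-0.1118  0.088 ]
0.49 rims -0.13560941526489076 -0.04346824792013798 exist -0.06703228055628034 held [-0.1112  0.09  ]
0.51 rims -0.13582655713839548 -0.0436590356149034 exist -0.06735600553260093 held [-0.112   0.0912]
0.53 rims 0 -0.04347242516128136 exist -0.06741638198447597 held 0
0.55 rims 0 -0.03390263379961912 exist -0.06780527173330703 held 0
```

Request:
send_rows([
  [[0,0,-20,0,0,0.2,2],[0,0,-20,0,0,0,2],[0,0,-15,0,0,0,2],[0,0,-8,0,0,0,2],[0,0,0,0,0,0,2]],
])

```text
clock: 35.78
eef_pos: [0.5016, -0.1139, -0.0195]
ee_rot: [-0.017, -3.141, -0.0]
force: [0.2, -0.0, -0.6]
grip_width: 0.086
```

Request:
send_rows([
  [[0,0,-4,0,0,0,2],[0,0,0,0,0,0,2]],
])

```text
clock: 36.02
eef_pos: [0.5018, -0.114, -0.0232]
ee_rot: [0.017, 3.141, -0.0]
force: [0.0, -0.1, -1.1]
grip_width: 0.088
```

Release gently, rise and back off to see the whole drawer.

Request:
send_rows([
  [[0,0,-1,0,0,0,2],[0,0,0,0,0,0,12],[0,0,0,0,0,0,12],[0,0,0,0,0,0,12],[0,0,10,0,0,0,12]],
])

```text
clock: 36.65
eef_pos: [0.5009, -0.1136, -0.0147]
ee_rot: [-0.017, -3.14, -0.001]
force: [-0.3, 0.8, -0.4]
grip_width: 0.142
```

Request:
send_rows([
  [[0,0,40,0,0,0,12],[0,0,50,0,0,0,12],[0,0,50,0,0,0,12],[10,-20,50,0,0,0,12],[20,-40,40,0,0,0,12]],
])

```text
clock: 37.28
eef_pos: [0.5322, -0.1736, 0.2192]
ee_rot: [0.014, 3.139, -0.002]
force: [1.3, -0.6, 0.8]
grip_width: 0.142
```

Request:
send_rows([
  [[20,-50,0,0,0,0,12],[20,-20,0,0,0,0,12],[0,0,0,0,0,0,12],[0,0,0,0,0,0,12]],
])

```text
clock: 37.78
eef_pos: [0.5711, -0.2433, 0.2156]
ee_rot: [-0.017, -3.141, -0.001]
force: [0.3, -0.5, -0.9]
grip_width: 0.14
```

```bash
python3 - <<'E'
from h import *
p,d=snap('wrist'); cv2.imwrite('pics/fin.png',cv2.resize(p[:,:,::-1],(800,500),interpolation=cv2.INTER_CUBIC))
np.set_printoptions(precision=4,suppress=True)
ys,xs=np.mgrid[0:290,60:560]; P=world('wrist',list(zip(xs.ravel(),ys.ravel())))
C=p[ys.ravel(),xs.ravel()].astype(int); m=(C.max(1)-C.min(1)<25)&(C.mean(1)>100)&(P[:,2]<.035)&(P[:,2]>.011)
for n,y in dict(tbsE=-.067,tbs=-.1115,knE=-.184,kn=-.219,fkE=-.291,fk=-.327,tsE=-.397,ts=-.432).items():
    print(n,[(round(x,2),np.round(np.median(P[k],0)[1:]*1e3,1).tolist()) for x in (.44,.46,.48,.5,.54,.58) for k in [m&(abs(P[:,0]-x)<.006)&(abs(P[:,1]-y)<.012)] if k.sum()>5])
print('mill, mug', monitor.state()['eef_pos'])
E
```

```text
tbsE [(0.44, [-67.2, 15.6]), (0.46, [-68.0, 17.7]), (0.48, [-68.0, 19.5]), (0.5, [-68.0, 21.0]), (0.54, [-68.9, 21.8]), (0.58, [-65.8, 13.7])]
tbs [(0.44, [-112.4, 15.7]), (0.46, [-112.5, 17.8]), (0.48, [-113.1, 19.6]), (0.5, [-113.2, 21.0]), (0.54, [-113.6, 22.0]), (0.58, [-110.7, 13.5])]
knE [(0.44, [-180.2, 17.7]), (0.46, [-181.2, 17.9]), (0.48, [-182.8, 17.9]), (0.5, [-183.8, 17.9]), (0.54, [-186.3, 15.3]), (0.58, [-187.7, 15.3])]
kn [(0.44, [-215.8, 17.9]), (0.46, [-217.6, 17.8]), (0.48, [-218.7, 17.9]), (0.5, [-219.7, 17.9]), (0.54, [-222.9, 15.3]), (0.58, [-222.9, 15.3])]
fkE [(0.44, [-289.2, 14.5]), (0.46, [-289.8, 16.6]), (0.48, [-290.5, 18.5]), (0.5, [-291.1, 20.3]), (0.54, [-291.7, 22.0]), (0.58, [-292.9, 15.6])]
fk [(0.44, [-327.7, 14.7]), (0.46, [-328.3, 16.8]), (0.48, [-328.6, 18.9]), (0.5, [-328.9, 20.5]), (0.54, [-330.2, 22.1]), (0.58, [-329.1, 14.6])]
tsE [(0.44, [-397.1, 15.9]), (0.46, [-396.7, 18.8]), (0.48, [-396.6, 21.0]), (0.5, [-396.5, 22.0]), (0.54, [-398.6, 14.3])]
ts [(0.44, [-431.6, 15.9]), (0.46, [-431.9, 18.7]), (0.48, [-431.8, 21.3]), (0.5, [-432.2, 21.9]), (0.54, [-434.0, 14.2])]
mill, mug [ 0.5712 -0.243   0.2157]
```

View pics/fin.png

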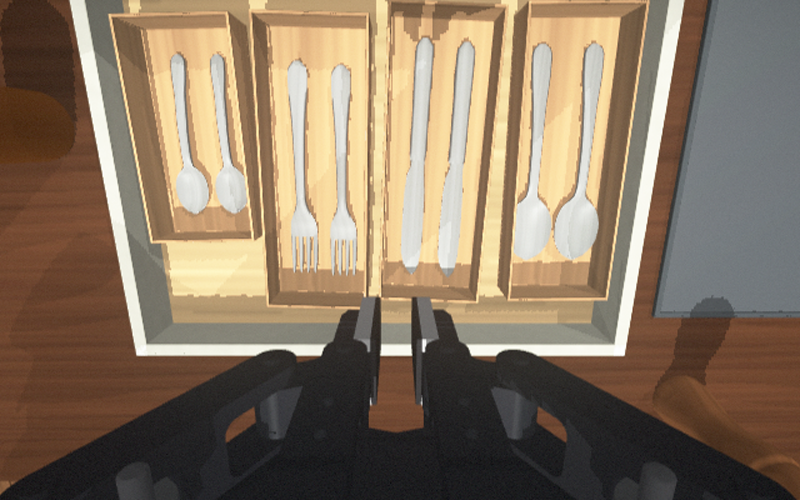

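All four pieces lie beside their own kind. Their height profiles match the resident pieces to within 1 mm, and the gripper is clear, so I'm handing in.

```bash
python3 -c "
from bench import order; print(order.sign_off())"
```

```text
the job is handed in; nothing more can be done
None
```

All four pieces are in the drawer, each in the bin that already held its kind. They lie lengthwise and right way up, with the handles towards the drawer front. I handed the job in at about 38 s on the robot's clock, against the 131 s limit.

**Last checks:** the final wrist picture shows each piece beside its match. Depth readings along each placed piece match the one already there to within 1 mm of height, so they lie flat. Their lines run 35–45 mm from the resident pieces, clear of the bin walls. The gripper was about 0.2 m above the drawer and touching nothing.

**What disagreed:**
- **Fingertips:** they sit about 37–43 mm short of the reported TCP. My first close on the knife shut on air above it. The wrist and side cameras confirmed the gap, and I corrected every later grasp and placing for it.
- **Wrist camera:** it reads about 1–3 mm too far in +y compared with the top camera and the actual grasps. I allowed for that.

**Not checked:** I did not measure the mug and pepper mill again at the end. No move went near either, and none of the force readings at the end of each move passed about 6 N.

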